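# Clear down the resin trimming station

## Robot

A 6-joint arm with a two-finger parallel gripper is mounted at the origin on a cart in front of the work surface, level with it; the furniture and walls round the work are solid. World frame = base frame: x ahead of the robot, y to its left, z up, the work surface at z = 0. Lengths are in mm, angles in rad, forces in N, time in s.
With the tool pointing down it reaches from about 300 to 775 mm from the base axis. Payload 14.6 kg.
Tool frame: the origin (TCP) lies between the finger pads; the fingertips stand manip.tip_reach ahead of it and the grasp point (between the pads) lies 5 mm behind it (manip.tip_reach is the distance from the TCP to the fingertips, in mm); z points along the fingers, y is the line along which they close (so a half turn about z gives the same grasp; the last joint's range is limited). The gripper opens to 94 mm and grips with 3 to 60 N. Pads are 16 mm wide; open, the fingers measure 119 mm over their backs; the gripper's body (75 mm by 177 mm) begins 78 mm behind the grasp point.
Start: joints at [-1.293, 0.3, 1.521, -0, 1.321, -0.067], TCP at [185.897, -517.621, 219.446] pointing down, gripper open.
Joint ranges: [-3.03, 3.03], [-0.79, 2.21], [0.23, 2.52], [-1.04, 4.18], [0, 3.07], [-2.55, 2.55]. Speed limits (rad/s): [2.22, 2.22, 2.57, 3.14, 3.14, 3.14].

## Interface

Orientations are given as [roll, pitch, yaw] about the fixed x, y, z axes, in that order (R = Rz(yaw) Ry(pitch) Rx(roll)).
In Python, from cell import manip gives the robot as it stands. The module is installed in compiled form; this text tells all that it offers.
- The arm moves only by the shell command python3 -m creep 'ROWS' [FORCE]. ROWS is JSON, a list of rows, each a list of 3 entries, a list of its own where there are three numbers: the opening, from -1 (shut) to 1 (fully open), then the shift along the tool's x, y, z in cm, then the turn about the tool's z in units of 5 degrees (1.0 is 5 degrees). In form: [[grip, [tx, ty, tz], roll], ...]. A call has 1 to 12 rows; each row is the pose to reach, as a shift and turn from the pose commanded when the call began, along the tool's axes at that moment; what a row does not reach only later rows make up. A row lasts 1/10 s, in which the tool goes at most 50 mm and 8.59 degrees, less where a joint would pass 70% of its speed; a pose out of reach is approached as far as the arm can. A call with a gripper value outside its range is refused whole. The fingers move at their own pace and stop on an object; FORCE is the grip in N (left out, the last holds). Time passes only in rows, so rows that repeat a pose let the fingers close. It gives the time, the measured TCP pose, the force, the opening and the grip force at its end, in the units of the state.
- manip.read_state(): the state, without advancing time (a new reading comes with each control period).
- manip.camera(name): name is "scene" or "top"; returns the picture (400x640x3 uint8, red, green, blue); there is no depth.
- manip.camera_params(name): a dict with "fovy" (degrees; the focal length in pixels is half the picture's height over the tangent of half this angle, whatever the lens; pixels are square), "cx", "cy" (the principal point, pixels), "origin" and "attitude" of the camera in the world. Camera axes: x right, y down, z forward; pixel columns grow to the right and rows downward; lengths in mm; the calibration is good to about 2 mm. A picture is of the moment at which its call begins. camera_params takes no time and is no camera call.
- manip.sign_off(): hands the job in; it is judged then, once.
The state is a dict: "clock": time; "joints": joint angles; "qd": joint speeds; "effort": joint torques, N m; "eef_pos": TCP position; "eef_rot": TCP orientation; "wrist_force": force on the tool from outside, world axes, zero at the start; "moment": the same for the moment, N m; "finger_gap": finger opening in mm; "finger_force": force on a finger pad.
Only numpy, scipy, OpenCV 4.12 (cv2) and the standard library are available. Lean on these libraries where they do the work, as an engineer would, in place of code of your own. Each camera call takes 0.05 s, during which the arm holds its last target. There are 200 camera calls.

## Task

Use the scraper to push all the resin chips off the white trimming board into the steel trough along its front edge, and when the board is clear hang the scraper by its eye on the peg of the stand. Also stand every mould plate lying on the bench on a short edge in the drain rack, square and centred on it, one to a slot and leaning back on its divider; the plates may be done at any time. Leave the vial and the petri dish that stand loose beside the work where they are.

Things in the scene. Friction and masses are not known exactly. Their poses are not given: they have to be found in the camera images.
- board: white trimming board, fixed, 166 x 140 mm; origin on the bench under it. Flat top (x -60 to +100, y -64 to +64 mm) at z = 26 mm, with a 14 mm high, 6 mm thick kerb at the back (+x) and both sides. The front edge at x = -60 mm is open: beyond it a steel trough (x -60 to -110, y -66 to +66 mm), floor at z = 4, walls up to z = 32 mm.
- scraper: scraper, 122 mm tall, 150 g, standing upright on the board near the back kerb. Origin at the centre of its underside, z up the handle, y along the scraping edge. Block 24 (x) x 64 (y) x 30 mm (z), its rubber foot (z 0 to 6 mm) 18 mm thick; above it a flat steel handle 10 (x) x 30 mm (y) up to z = 93 mm, ending in an eye.
- scraper_eye (a point): centre of the scraper's eye: 106 mm above its underside; ring 31 mm outside, 21 mm inside, 10 mm thick, its hole along the scraper's x axis. Same either way round.
- peg_stand: peg stand, fixed, origin on the bench: base 110 x 80 x 10 mm (x -50 to +60 mm), post (x 25 to 43 mm, 26 mm wide, top at z = 153 mm) and a round steel peg 8 mm thick that runs from the post at x = 25, z = 140 mm towards -x, rising slightly, to its free tip at x = -40, z = 154 mm (y = 0).
- rack: drain rack, fixed, 215 x 40 mm (x, y), origin on the bench under its middle. Base top at z = 12 mm. Four dividers, 40 mm wide, 52 mm long, 5 mm thick, lean back 45 degrees: upper faces run from the base up along (+x, +z). 16 mm in front (-x) of each face's foot is a stop ridge 9 mm high; a plate's lower edge goes between ridge and divider, the plate lies on the upper face.
- plate0: aluminium mould plate, 80 (x) x 56 (y) x 10 mm (z), 120 g, three shallow round marks on each face; origin at the centre of its underside; lies flat on the bench at the start. Either face and either short edge may go down.
- plate1: a second such plate, or absent
- plate2: a third such plate, or absent
- chip0: loose chip of set resin, about 18 x 14 x 10 mm, 12 g, origin at the centre of its underside; lies on the board at the start; may be absent
- chip1: another chip, 20 x 12 x 10 mm, or absent
- chip2: another chip, 16 x 16 x 10 mm, or absent
- chip3: another chip, 22 x 12 x 11 mm, or absent
- vial: small amber vial 25 mm across and 55 mm high standing loose in front of the work; leave it
- dish: closed petri dish, 64 mm across, 14 mm high, loose on the bench beside the plates; leave it
- rack_far (a point): foot of the farthest divider's upper face, on the rack's base at rack x = +64, y = 0, z = 12 mm; the other three feet lie at rack x = +16, -32 and -80 mm. A plate is wider than the rack and stands out 8 mm each side. A loaded slot is in the way of the next one behind it, so load the far (+x) slots first.
- chip4: another chip, 17 x 13 x 10 mm, or absent
- chip5: another chip, 19 x 15 x 11 mm, or absent

How it is judged:
By the outcome, as a careful person would: the job done as asked, in the order asked, and still so for the second after the job is handed in, with the robot touching nothing.
Of plate0, plate1, plate2 only 2 to 3 are there at a start; the rules pass over those that are not, and their reading is None.
Of chip0, chip1, chip2, chip3, chip4, chip5 only 3 to 6 are there at a start; the rules pass over those that are not, and their reading is None.
At some moment in a run one of chip0, chip1, chip2, chip3, chip4, chip5 may be knocked a few centimetres aside while the robot is not near it.
Once in a run the grip may slacken for a moment while it holds something.
It also fails if it takes over 208 s, if anything falls off the work surface, if the arm or the gripper's body presses on something with over 40 N, if the wrist force passes 120 N, or if a joint passes its speed limit or range.

## Working session

There is one attempt and no reset: what is moved stays moved. The work goes in short steps, Python scripts to look and compute and a shell command to move; the robot and the scene stay as the last step left them, time stands still between calls to the robot, and variables do not carry over. Pictures are saved under pics/ and viewed, at most 14 in all, crops included, and the job is handed in when it is done.

```bash
mkdir -p pics; ls
python3 - <<'E'
from cell import manip
import cv2
print(manip.tip_reach, manip.read_state())
for n in("scene","top"):
    print(n,manip.camera_params(n)); cv2.imwrite(f"pics/{n}0.png",manip.camera(n)[...,::-1])
E
```

```text
pics
14.0 {'clock': 0.0, 'joints': array([-1.29261214e+00,  3.00474749e-01,  1.52160848e+00, -6.89665373e-06,
        1.32066793e+00, -6.66003182e-02]), 'qd': array([-0.00016401, -0.00049431, -0.0004126 , -0.0019814 ,  0.00093337,
        0.00020744]), 'effort': array([-2.45291681e-03, -5.31799829e+01, -3.52734232e+01,  7.06996978e-02,
        2.44003697e-02, -9.76359252e-05]), 'eef_pos': array([ 185.82327444, -517.3922522 ,  218.87272158]), 'eef_rot': array([-3.14043627e+00, -7.04348521e-05,  3.44786176e-01]), 'wrist_force': array([ 0.2045669 ,  0.02871453, -0.01665948]), 'moment': array([-0.03934804,  0.0307064 ,  0.02557397]), 'finger_force': 0.0, 'finger_gap': 93.95602507851265}
scene {'fovy': 52.954819080211394, 'cx': 323.68311412526594, 'cy': 201.66381908841083, 'origin': array([ 15.45236382, 621.73983125, 644.15204981]), 'attitude': array([-2.18747362, -0.00722425, -2.44848396])}
top {'fovy': 50.46934527070141, 'cx': 310.91347124559263, 'cy': 200.73615735953942, 'origin': array([ 253.20915445,   57.42210626, 1289.35959663]), 'attitude': array([-2.93399906, -0.00751452, -1.59611264])}
```

View pics/scene0.png

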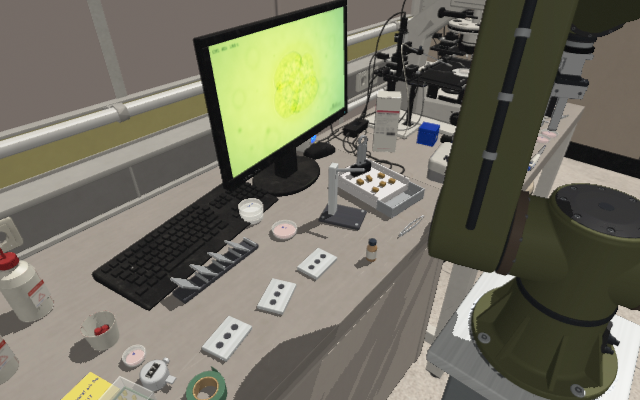

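View pics/top0.png

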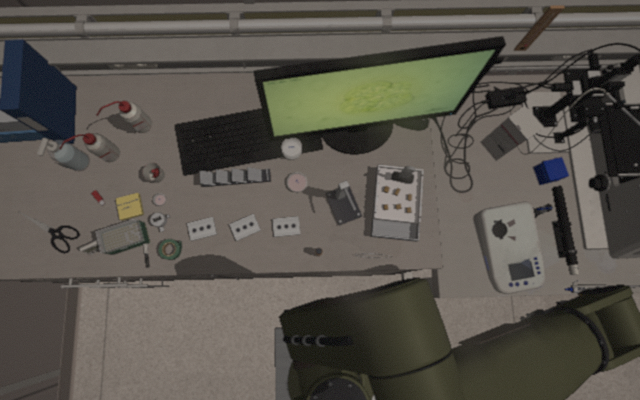

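The scene view shows the board with 6 chips near (375,183), the peg stand (345,200), the rack (215,265), three plates (317,263), (276,296), (227,338), the vial (371,250) and the dish (284,230). In the top view, the plates are at (202,228), (244,227) and (286,226), the rack is at (235,177), the board at (397,200) and the stand at (343,203).

```bash
cat > h.py <<'E'
import numpy as np, cv2
from scipy.spatial.transform import Rotation as R
from cell import manip
def cam(n):
    p=manip.camera_params(n); f=200/np.tan(np.radians(p["fovy"]/2))
    return np.array([[f,0,p["cx"]],[0,f,p["cy"]],[0,0,1]]),p["origin"],R.from_euler("xyz",p["attitude"]).as_matrix()
def ray(n,uv):
    K,o,M=cam(n); return o,M@np.linalg.inv(K)@np.array([uv[0],uv[1],1.])
def onplane(n,uv,z):
    o,d=ray(n,uv); return o+d*(z-o[2])/d[2]
def tri(a,b):
    (o1,d1),(o2,d2)=ray("scene",a),ray("top",b)
    s=np.linalg.lstsq(np.c_[d1,-d2],o2-o1,rcond=None)[0]
    p,q=o1+d1*s[0],o2+d2*s[1]; return (p+q)/2,np.linalg.norm(p-q)
def proj(n,P):
    K,o,M=cam(n); q=K@(M.T@(np.asarray(P)-o)); return q[:2]/q[2]
def shot(n,name=None):
    im=manip.camera(n)[...,::-1].copy()
    if name: cv2.imwrite(f"pics/{name}.png",im)
    return im
E
python3 - <<'E'
from h import *
t=cv2.imread("pics/top0.png"); s=cv2.imread("pics/scene0.png")
a=cv2.resize(t[140:265,180:440],None,fx=3,fy=3,interpolation=2)   # 780x375
cv2.imwrite("pics/tc.png",a)
cv2.imwrite("pics/sc1.png",cv2.resize(s[130:265,300:440],None,fx=4.4,fy=4.4,interpolation=2))
cv2.imwrite("pics/sc2.png",cv2.resize(s[190:370,160:345],None,fx=3.3,fy=3.3,interpolation=2))
for n,uv in [("top",(202,228)),("top",(244,227)),("top",(286,226)),("scene",(227,338)),("scene",(276,296)),("scene",(317,263)),("top",(235,177)),("top",(397,200)),("top",(343,203))]: print(n,uv,onplane(n,uv,10).round(1))
E
```

```text
top (202, 228) [445.7 373.5  10. ]
top (244, 227) [445.7 246.3  10. ]
top (286, 226) [445.7 118.7  10. ]
scene (227, 338) [441.8 380.1  10. ]
scene (276, 296) [444.5 250.9  10. ]
scene (317, 263) [442.7 123.6  10. ]
top (235, 177) [603.5 275.4  10. ]
top (397, 200) [ 518.4 -224.8   10. ]
top (343, 203) [512.9 -57.6  10. ]
```

View pics/tc.png

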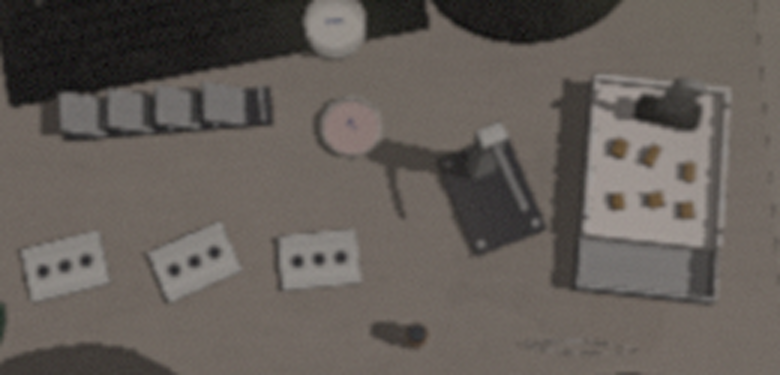

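View pics/sc1.png

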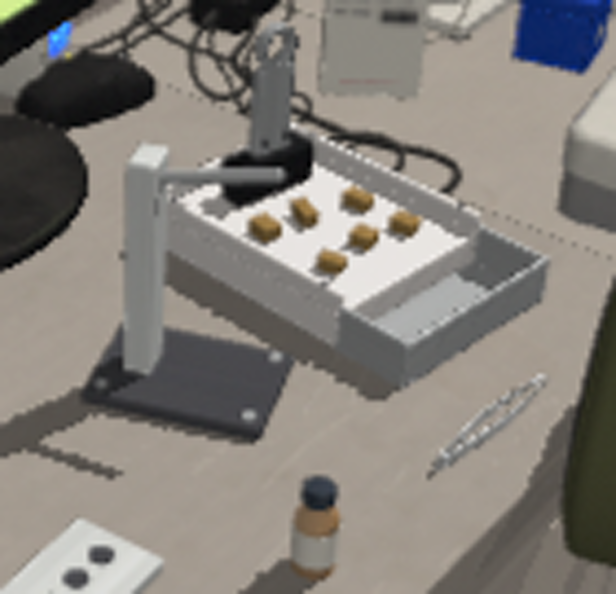

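View pics/sc2.png

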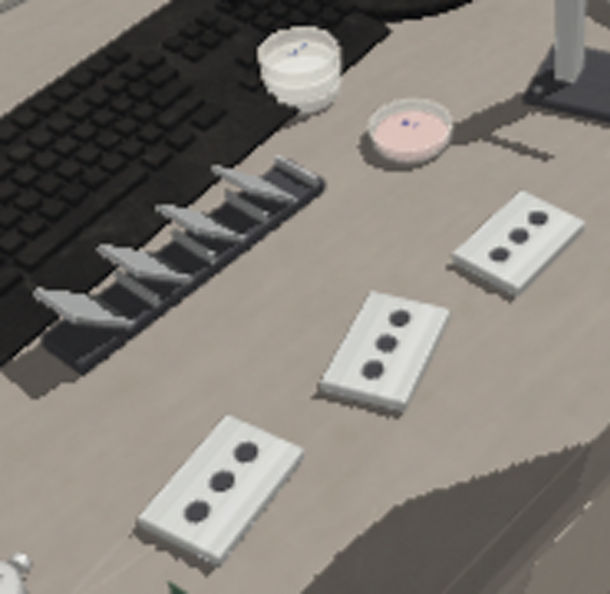

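The crops show:
- **Chips and scraper:** six chips on the board. The scraper stands upright with its eye at about (363,140) in the scene view.
- **Peg:** in the scene view it runs from about (336,171) to (364,170).
- **Rack:** the dividers lean towards the image left, so rack +x is world +y and the far slot is the leftmost.

Next I measure by masks.

```bash
cat > m1.py <<'E'
from h import *
def blobs(im,box,fn,amin,amax):
    x0,y0,x1,y1=box; c=im[y0:y1,x0:x1]; c=cv2.resize(c,None,fx=4,fy=4,interpolation=cv2.INTER_CUBIC)
    m=fn(c.astype(int)).astype(np.uint8)
    out=[]
    for k in cv2.findContours(m,cv2.RETR_EXTERNAL,cv2.CHAIN_APPROX_NONE)[0]:
        A=cv2.contourArea(k)/16
        if amin<A<amax:
            # centre of 4x pixel -> original
            f=lambda p:(np.asarray(p,float)+.5)/4-.5+[x0,y0]
            M=cv2.moments(k); out.append((A,f((M["m10"]/M["m00"],M["m01"]/M["m00"])),f(cv2.boxPoints(cv2.minAreaRect(k))),f(k[:,0])))
    return out
orange=lambda c:(c[...,2]-c[...,0]>45)
def rectinfo(n,k,z):
    P=np.array([onplane(n,p,z)[:2] for p in k],np.float32)
    (c,wh,a)=cv2.minAreaRect(P)
    if wh[0]<wh[1]: wh=wh[::-1]; a-=90
    return np.round(c,1),np.round(wh,1),round(((a+90)%180)-90,1)
E
python3 - <<'E'
from m1 import *
t=cv2.imread("pics/top0.png"); s=cv2.imread("pics/scene0.png")
print("chips")
for n,im,b in(("top",t,(370,165,425,225)),("scene",s,(340,160,410,205))):
    for A,c,_,k in blobs(im,b,orange,4,200): print(n,round(A),c.round(1),onplane(n,c,31)[:2].round())
print("plates")
for n,im,b,th in(("top",t,(180,210,310,250),140),("scene",s,(190,240,345,368),185)):
    print(n, [int(np.percentile(im[b[1]:b[3],b[0]:b[2]].max(2),q)) for q in(10,50,90,97)])
    for A,c,_,k in blobs(im,b,lambda c:c.min(2)>th,80,3000): print(n,round(A),c.round(1),rectinfo(n,k,10))
print("dark")
for n,im,b in(("top",t,(378,160,425,190)),("top",t,(325,180,365,226)),("scene",s,(345,150,375,180))):
    for A,c,bx,k in blobs(im,b,lambda c:c.max(2)<70,30,3000): print(n,round(A),c.round(1),bx.round(1).tolist(),rectinfo(n,k,56 if b[0]>340 else 10))
a=cv2.resize(t[150:245,320:430],None,fx=7,fy=6.3,interpolation=cv2.INTER_CUBIC)
cv2.imwrite("pics/tb.png",np.clip(a*1.6,0,255))
E
```

```text
chips
top 5 [386.1 189.3] [ 548. -189.]
scene 19 [375.1 188.8] [ 495. -186.]
scene 21 [382.4 183.1] [ 496. -224.]
scene 22 [360.2 180.8] [ 551. -193.]
scene 21 [391.7 179.9] [ 485. -255.]
scene 18 [369.1 177.3] [ 542. -225.]
scene 20 [381.2 174.4] [ 524. -261.]
plates
top [107, 111, 138, 143]
scene [86, 164, 200, 214]
scene 1030 [226.8 336.6] (array([445.7, 376.6]), array([77.8, 54.7]), -76.8)
scene 742 [276.8 294.6] (array([447.1, 245.5]), array([78. , 54.6]), -67.3)
scene 565 [316.9 261.8] (array([446.1, 119.4]), array([77.4, 54.8]), -86.1)
dark
top 199 [402.5 176.3] [[390.1, 178.9], [393.4, 164.4], [414.5, 169.2], [411.3, 183.7]] (array([ 588.4, -235.8]), array([65. , 46.9]), 75.5)
top 723 [341.4 206.2] [[322.6, 192.0], [347.0, 181.5], [361.8, 215.9], [337.4, 226.4]] (array([510.3, -54.8]), array([114.4,  82.8]), 20.4)
scene 152 [361.2 168.2] [[347.3, 167.1], [368.4, 157.7], [373.3, 168.6], [352.1, 178.0]] (array([ 569.7, -216.7]), array([95.9, 53.1]), 80.4)[ WARN:0@4.920] global loadsave.cpp:1063 imwrite_ Unsupported depth image for selected encoder is fallbacked to CV_8U.
```

View pics/tb.png

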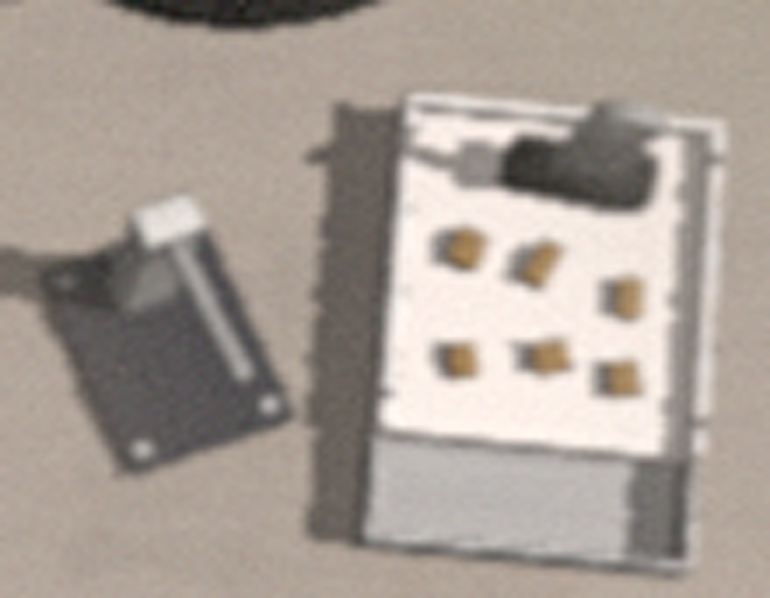

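The brightened top view shows the board (rotated about −4°), the scraper block between (392,172) and (413,183), the post top at about (344.6,185) and the peg tip at about (354.7,210). Next I triangulate these.

Run:
```python
from m1 import *
def S(x,y): return ((x+.5)/4.4-.5+300,(y+.5)/4.4-.5+130)
def T(x,y): return ((x+.5)/7-.5+320,(y+.5)/6.3-.5+150)
for nm,a,b in [("peg tip",S(284,173),T(243,378)),("post top",S(148,155),T(170,222)),("trough FR",S(550,262),T(690,572)),("trough FL",S(407,345),T(362,545)),("board FR kerb? ",S(470,212),T(710,452)),("eye top",S(278,25),T(622,103))]:
    p,e=tri(a,b); print(nm,p.round(1),round(e,1))
for p,q in [(T(375,437),T(668,457)),(T(405,97),T(720,122)),(T(388,420),T(408,140))]:
    z=26; A,B=onplane("top",p,z),onplane("top",q,z); d=A-B; print(A[:2].round(1),B[:2].round(1),np.hypot(*d[:2]).round(1),np.degrees(np.arctan2(d[1],d[0])).round(1))
for z,p,q in[(26,T(508,190),T(640,210)),(56,T(512,140),T(655,165))]:
    A,B=onplane("top",p,z),onplane("top",q,z); d=A-B; print("scr",A[:2].round(1),B[:2].round(1),np.hypot(*d[:2]).round(1),np.degrees(np.arctan2(d[1],d[0])).round(1))
t=cv2.imread("pics/top0.png"); s=cv2.imread("pics/scene0.png")
for A,c,bx,k in blobs(t,(375,170,425,240),lambda c:c.min(2)>145,200,9000): print("white",A,rectinfo("top",k,26))
for th in(125,130,135):
  for A,c,bx,k in blobs(t,(180,210,310,250),lambda c:c.min(2)>th,80,3000): print("pl",th,A,rectinfo("top",k,10))
cv2.imwrite("pics/s3.png",cv2.resize(s[130:185,325:405],None,fx=10,fy=10,interpolation=cv2.INTER_CUBIC))
```

```text
peg tip [464.1 -74.3 157.3] 0.1
post top [536.1 -48.7 152.4] 2.1
trough FR [ 390.1 -275.1   29.9] 0.4
trough FL [ 407.1 -134.6   35.2] 3.5
board FR kerb?  [ 449.6 -284.3   37.9] 8.4
eye top [ 583.7 -234.2  148.5] 6.0
[ 458.4 -145.2] [ 445.7 -271. ] 126.5 84.2
[ 627.4 -167.9] [ 611.4 -306.7] 139.7 83.4
[ 466.5 -151.3] [ 605.4 -168. ] 139.9 173.1
scr [ 579.1 -210.5] [ 567.7 -267.9] 58.5 78.7
scr [ 596.  -207.5] [ 582.2 -268.3] 62.4 77.2Traceback (most recent call last):
  File "<stdin>", line 11, in <module>
  File "m1.py", line 15, in rectinfo
    P=np.array([onplane(n,p,z)[:2] for p in k],np.float32)
                ~~~~~~~^^^^^^^
  File "h.py", line 10, in onplane
    o,d=ray(n,uv); return o+d*(z-o[2])/d[2]
        ~~~^^^^^^
  File "h.py", line 8, in ray
    K,o,M=cam(n); return o,M@np.linalg.inv(K)@np.array([uv[0],uv[1],1.])
          ~~~^^^
  File "h.py", line 5, in cam
    p=manip.camera_params(n); f=200/np.tan(np.radians(p["fovy"]/2))
ValueError: time passes only in moves, steps and waits
```

```bash
sed -i 's/^def cam(n):/import functools\n@functools.lru_cache(None)\ndef cam(n):/' h.py
python3 - <<'E'
from m1 import *
t=cv2.imread("pics/top0.png"); s=cv2.imread("pics/scene0.png")
for A,c,bx,k in blobs(t,(375,170,425,240),lambda c:c.min(2)>145,200,9000): print("white",A,rectinfo("top",k,26))
for th in(120,125,130):
  for A,c,bx,k in blobs(t,(180,210,310,250),lambda c:c.min(2)>th,80,3000): print("pl",th,A,rectinfo("top",k,10))
cv2.imwrite("pics/s3.png",cv2.resize(s[130:185,325:405],None,fx=10,fy=10,interpolation=cv2.INTER_CUBIC))
E
```

```text
white 210.1875 (array([ 486.4, -211.7]), array([116.2,  60.6]), 81.3)
pl 120 413.625 (array([445. , 375.3]), array([77.2, 53.1]), -77.0)
pl 120 411.34375 (array([445.7, 118.4]), array([78. , 53.9]), -86.5)
pl 120 416.625 (array([446.5, 244.6]), array([78.3, 53.6]), -67.0)
pl 125 387.34375 (array([444.9, 375.2]), array([75.8, 51.5]), -76.7)
pl 125 388.65625 (array([445.7, 118.6]), array([76.1, 52.7]), -85.8)
pl 125 393.40625 (array([446.6, 244.6]), array([77. , 52.2]), -66.8)
pl 130 142.40625 (array([440.5, 374.2]), array([74.2, 40.8]), -77.7)
pl 130 298.3125 (array([442.6, 118.2]), array([74.8, 46.9]), -88.9)
pl 130 177.71875 (array([445., 244.]), array([75. , 48.9]), -68.3)
```

View pics/s3.png

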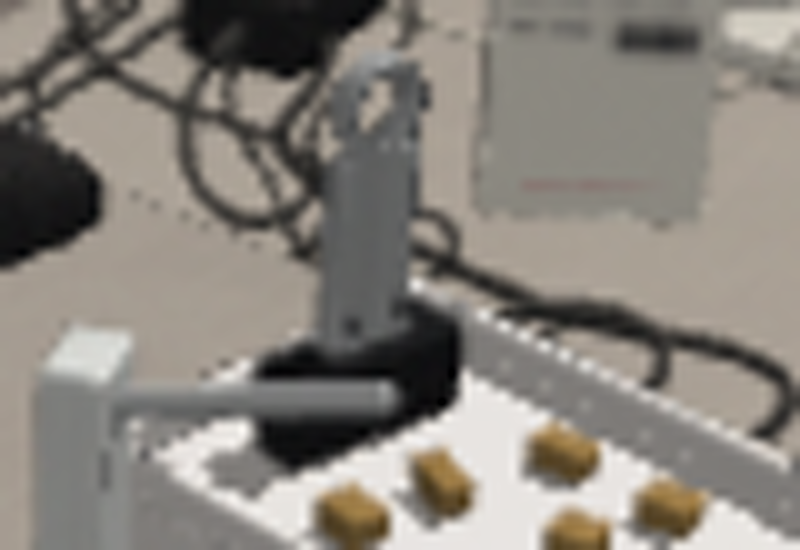

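The eye centre is at scene pixel (362.5,139.5), and the peg tip is in front of the board in this view. Both views agree on the plates to within about 1 mm.

```bash
cat >> h.py <<'E'
def goto(xyz,yawdeg,pose=None):
    "shift in cm / roll units from measured pose to target, tool pointing down"
    st=manip.read_state(); p,e=(st["eef_pos"],st["eef_rot"]) if pose is None else pose
    M=R.from_euler("xyz",e).as_matrix()
    d=M.T@(np.asarray(xyz)-p)/10
    r=-((yawdeg-np.degrees(e[2])+90)%180-90)/5
    print("shift cm",d.round(2),"roll",round(r,2),"| at",p.round(1),"yaw",round(np.degrees(e[2]),1),"gap",round(st["finger_gap"],1),"t",round(st["clock"],1),"j6",round(st["joints"][5],2))
E
python3 - <<'E'
from m1 import *
print("eye",onplane("scene",(362.5,139.5),132))
B=np.array([510.2,-218.2]);a=np.radians(-6.7);M=np.array([[np.cos(a),-np.sin(a)],[np.sin(a),np.cos(a)]])
for n,c in [("scene",x) for x in((375.1,188.8),(382.4,183.1),(360.2,180.8),(391.7,179.9),(369.1,177.3),(381.2,174.4))]: print((M.T@(onplane(n,c,31)[:2]-B)).round())
# block mid from top at z56 : back edge mid and front edge
def T(x,y): return ((x+.5)/7-.5+320,(y+.5)/6.3-.5+150)
for p in((505,138),(655,165),(648,208),(503,180)): print((M.T@(onplane("top",T(*p),56)[:2]-B)).round(1),onplane("top",T(*p),56)[:2].round(1))
# two-view height check of chip and plate
print(tri((360.2,180.8),(386.1,189.3)),tri((226.8,336.6),proj("top",[445,375.3,10])))
goto([590,-235,170],-12)
E
```

```text
eye [ 584.6340172  -241.03692742  132.        ]
[-18.  30.]
[-13.  -7.]
[38. 30.]
[-21. -40.]
[33. -3.]
[ 19. -41.]
[84.7 23.7] [ 597.1 -204.5]
[ 77.4 -41.4] [ 582.2 -268.3]
[ 55.9 -39.3] [ 561.1 -263.7]
[63.8 23.5] [ 576.3 -202.3]
(array([ 547.51689289, -188.20961237,   34.68569675]), np.float64(0.5188076743696758)) (array([446.10139308, 376.66118488,   6.61064064]), np.float64(1.5200029076822525))
shift cm [ 47.58 -12.91   4.91] roll 6.35 | at [ 185.8 -517.4  218.9] yaw 19.8 gap 93.7 t 0.1 j6 -0.07
```

```bash
python3 -m creep '[[1,[11,-3,0],1.5],[1,[23,-6,0],3],[1,[35,-9,0],4.5],[1,[46,-12.6,0],6.35],[1,[46,-12.6,0],6.35],[1,[46,-12.6,0],6.35],[1,[46,-12.6,0],6.35],[1,[46,-12.6,0],6.35],[1,[46,-12.6,0],6.35],[1,[46,-12.6,0],6.35],[1,[46,-12.6,0],6.35],[1,[46,-12.6,0],6.35]]' 30
python3 - <<'E'
from h import *
goto([583,-237,83],-12)
im=shot("scene","a1")
cv2.imwrite("pics/a1c.png",cv2.resize(im[60:210,290:450],None,fx=4,fy=4,interpolation=cv2.INTER_CUBIC))
E
```

```text
clock: 1.3
eef_pos: [576.2, -243.1, 218.7]
eef_rot: [-3.141, 0.001, -0.208]
wrist_force: [-0.1, 0.2, -0.7]
finger_gap: 94.0
finger_force: 0.0
shift cm [ 0.55 -0.74 13.57] roll 0.01 | at [ 576.2 -243.1  218.7] yaw -11.9 gap 94.0 t 1.3 j6 1.32
```

View pics/a1c.png

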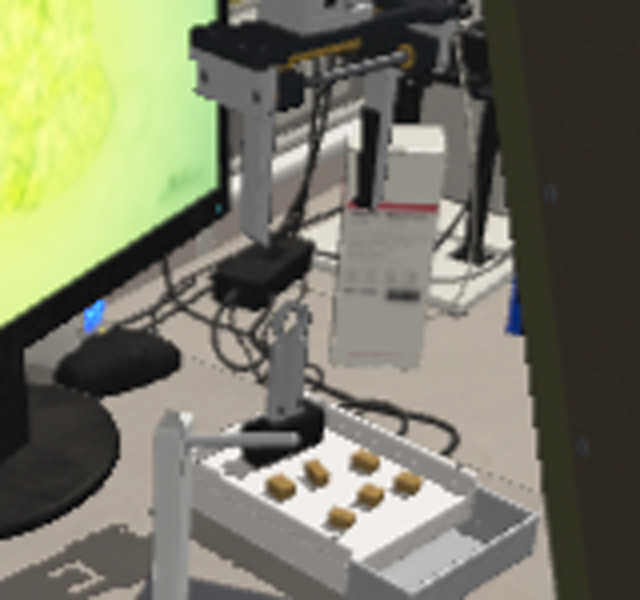

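The picture shows the open gripper above and slightly to the right of the scraper, with the left fingertip at about (354,120.5) and the right at about (381.6,111). I check the calibration against these and descend.

```bash
python3 - <<'E'
from h import *
for P in([587,-191,204.7],[565,-295,204.7]): print(proj("scene",P))
E
python3 -m creep '[[1,[0.3,-0.4,4],0],[1,[0.55,-0.74,8],0],[1,[0.55,-0.74,11],0],[1,[0.55,-0.74,13.5],0],[1,[0.55,-0.74,13.5],0],[-1,[0.55,-0.74,13.5],0],[-1,[0.55,-0.74,13.5],0],[-1,[0.55,-0.74,13.5],0],[-1,[0.55,-0.74,13.5],0],[-1,[0.55,-0.74,13.5],0],[-1,[0.55,-0.74,13.5],0],[-1,[0.55,-0.74,13.5],0]]' 30
```

```text
[352.57171892 120.85962329]
[381.1515468  111.23977716]
clock: 2.55
eef_pos: [583.2, -237.4, 84.5]
eef_rot: [-3.142, -0.0, -0.209]
wrist_force: [-0.1, 0.5, -0.1]
finger_gap: 41.8
finger_force: 0.0
```

```bash
python3 -m creep '[[-1,[0,0,0],0],[-1,[0,0,0],0],[-1,[0,0,0],0],[-1,[0,0,0],0],[-1,[0,0,0],0],[-1,[0,0,0],0]]' 40
python3 - <<'E'
from h import *
im=shot("scene","a2")
cv2.imwrite("pics/a2c.png",cv2.resize(im[90:210,300:440],None,fx=5,fy=5,interpolation=cv2.INTER_CUBIC))
E
```

```text
clock: 3.15
eef_pos: [583.1, -237.4, 84.4]
eef_rot: [-3.142, 0.0, -0.209]
wrist_force: [-0.2, 0.8, -0.2]
finger_gap: 29.8
finger_force: 40.0
```

View pics/a2c.png

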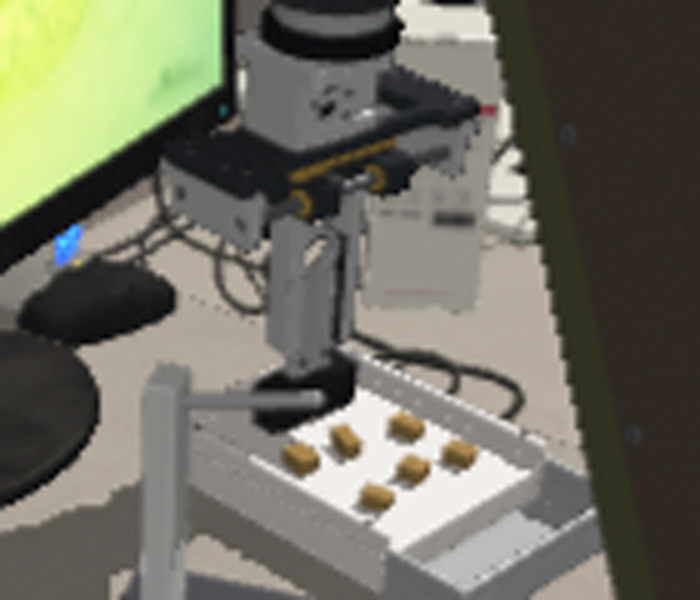

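The scraper is gripped at a gap of 29.8 mm with all six chips still in place. Next I compute the lane waypoints.

Run:
```python
from h import *
for z in(100,200,300): print("monitor edge",z,onplane("top",(465,110),z).round(),onplane("top",(400,125),z).round())
B=np.array([510.2,-218.2]);a=np.radians(-6.7);M=np.array([[np.cos(a),-np.sin(a)],[np.sin(a),np.cos(a)]])
for b in((72,28),(-66,28),(72,-28),(-66,-28)):
    print(b); goto([*(B+M@b),85.5],-6.7)
```

```text
monitor edge 100 [ 771. -428.  100.] [ 728. -229.  100.]
monitor edge 200 [ 728. -387.  200.] [ 688. -205.  200.]
monitor edge 300 [ 684. -347.  300.] [ 648. -181.  300.]
(72, 28)
shift cm [-0.62 -3.82 -0.11] roll -1.06 | at [ 583.1 -237.4   84.4] yaw -12.0 gap 30.0 t 3.2 j6 1.34
(-66, 28)
shift cm [-14.36  -2.55  -0.11] roll -1.06 | at [ 583.1 -237.4   84.4] yaw -12.0 gap 30.0 t 3.2 j6 1.34
(72, -28)
shift cm [-0.1   1.76 -0.11] roll -1.06 | at [ 583.1 -237.4   84.4] yaw -12.0 gap 30.0 t 3.2 j6 1.34
(-66, -28)
shift cm [-13.85   3.03  -0.11] roll -1.06 | at [ 583.1 -237.4   84.4] yaw -12.0 gap 30.0 t 3.2 j6 1.34
```

```bash
python3 -m creep '[[-1,[0,0,-0.4],0],[-1,[-0.3,-1.2,-0.4],-0.4],[-1,[-0.5,-2.6,-0.4],-0.8],[-1,[-0.62,-3.82,-0.4],-1.06],[-1,[-0.62,-3.82,-0.4],-1.06],[-1,[-0.62,-3.82,-0.05],-1.06],[-1,[-0.62,-3.82,-0.05],-1.06],[-1,[-0.62,-3.82,-0.05],-1.06]]'
python3 -m creep '[[-1,[-1,0,0],0],[-1,[-2,0,0],0],[-1,[-3,0,0],0],[-1,[-4,0,0],0],[-1,[-5,0,0],0],[-1,[-6,0,0],0],[-1,[-7,0,0],0],[-1,[-8,0,0],0],[-1,[-9,0,0],0],[-1,[-10,0,0],0],[-1,[-10.5,0,0],0],[-1,[-10.5,0,0],0]]'
python3 -m creep '[[-1,[-1,0,0],0],[-1,[-2,0,0],0],[-1,[-3,0,0],0],[-1,[-3.5,0,0],0],[-1,[-3.5,0,0],0],[-1,[-3.5,0,0],0]]'
python3 - <<'E'
from h import *
im=shot("scene","a3")
cv2.imwrite("pics/a3c.png",cv2.resize(im[90:210,300:440],None,fx=5,fy=5,interpolation=cv2.INTER_CUBIC))
E
```

```text
clock: 4.0
eef_pos: [585.0, -198.6, 84.7]
eef_rot: [-3.141, 0.0, -0.117]
wrist_force: [-0.6, -0.7, -2.1]
finger_gap: 29.6
finger_force: 40.0
clock: 5.2
eef_pos: [480.3, -186.6, 85.1]
eef_rot: [-3.142, -0.0, -0.117]
wrist_force: [1.6, 0.9, -1.4]
finger_gap: 29.7
finger_force: 40.0
clock: 5.8
eef_pos: [446.1, -182.6, 85.1]
eef_rot: [3.141, -0.0, -0.117]
wrist_force: [0.0, -1.1, -1.4]
finger_gap: 29.9
finger_force: 40.0
```

View pics/a3c.png

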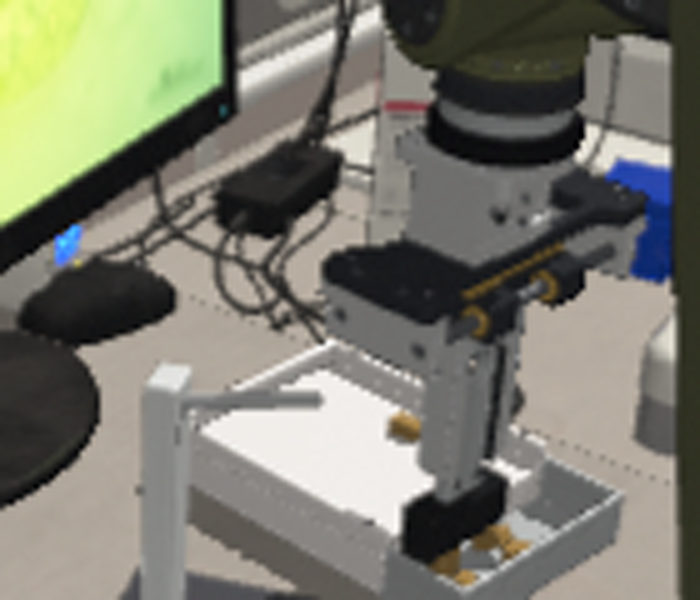

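Four chips are in the trough. One is left on the board at about (381,175), and another may be hidden. I lift, return on the right lane and check where the chips are.

```bash
python3 -m creep '[[-1,[0,0,-1.5],0],[-1,[0,0,-3],0],[-1,[3,1.5,-3],0],[-1,[6,3,-3],0],[-1,[9,4.5,-3],0],[-1,[12,5.6,-3],0],[-1,[13.8,5.6,-3],0],[-1,[13.8,5.6,-3],0],[-1,[13.8,5.6,-3],0]]'
cat > chips.py <<'E'
from m1 import *
import sys
B=np.array([510.2,-218.2]);a=np.radians(-6.7);M=np.array([[np.cos(a),-np.sin(a)],[np.sin(a),np.cos(a)]])
for n,b in(("top",(365,160,430,245)),("scene",(330,150,440,225))):
    for A,c,_,k in blobs(shot(n,f"{n}_{sys.argv[1]}"),b,lambda c:(c[...,2]-c[...,0]>(45 if n=="scene" else 25)),3,300): print(n,round(A),c.round(1),(M.T@(onplane(n,c,31)[:2]-B)).round())
E
python3 chips.py b1
```

```text
clock: 6.75
eef_pos: [576.2, -253.9, 114.3]
eef_rot: [-3.141, 0.001, -0.116]
wrist_force: [-1.3, -0.7, -1.5]
finger_gap: 30.2
finger_force: 40.0
scene 33 [389.8 201.9] [-86.  50.]
scene 34 [399.7 197.5] [-91.  14.]
scene 23 [391.7 180. ] [-21. -40.]
scene 22 [381.1 174.5] [ 19. -41.]
```

```bash
python3 -m creep '[[-1,[0,0,1.5],0],[-1,[0,0,2.5],0],[-1,[0,0,2.92],0],[-1,[0,0,2.92],0],[-1,[0,0,2.92],0]]'
python3 -m creep '[[-1,[-1,0,0],0],[-1,[-2,0,0],0],[-1,[-3,0,0],0],[-1,[-4,0,0],0],[-1,[-5,0,0],0],[-1,[-6,0,0],0],[-1,[-7,0,0],0],[-1,[-8,0,0],0],[-1,[-9,0,0],0],[-1,[-10,0,0],0],[-1,[-10.5,0,0],0],[-1,[-10.5,0,0],0]]'
python3 -m creep '[[-1,[-1,0,0],0],[-1,[-2,0,0],0],[-1,[-3,0,0],0],[-1,[-3.5,0,0],0],[-1,[-3.5,0,0],0],[-1,[-3.5,0,-1],0],[-1,[-3.5,0,-3],0],[-1,[-1,-3,-5],0],[-1,[2,-4,-7],0],[-1,[2,-4,-8],0],[-1,[2,-4,-8],0]]'
python3 chips.py b2
python3 - <<'E'
import cv2
im=cv2.imread("pics/scene_b2.png")
cv2.imwrite("pics/b2c.png",cv2.resize(im[40:220,290:440],None,fx=3.3,fy=3.3,interpolation=cv2.INTER_CUBIC))
E
```

```text
clock: 7.35
eef_pos: [576.4, -254.2, 85.4]
eef_rot: [-3.141, 0.0, -0.117]
wrist_force: [-0.2, 0.4, -1.2]
finger_gap: 29.8
finger_force: 40.0
clock: 8.55
eef_pos: [471.8, -242.0, 85.9]
eef_rot: [3.142, -0.0, -0.117]
wrist_force: [0.0, -0.1, -1.5]
finger_gap: 29.9
finger_force: 40.0
clock: 9.65
eef_pos: [497.5, -204.6, 167.3]
eef_rot: [3.141, -0.002, -0.116]
wrist_force: [0.3, -0.3, -3.0]
finger_gap: 30.0
finger_force: 40.0
scene 33 [389.8 201.9] [-86.  50.]
scene 35 [399.7 197.5] [-91.  14.]
scene 28 [406.6 193.3] [-92. -15.]
```

View pics/b2c.png

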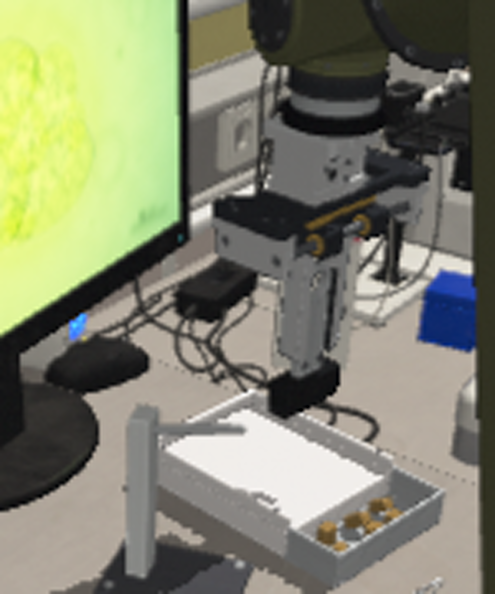

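The board is clear in this view and the chips lie in the trough at about (389–408, 192–206). The scraper is held firmly (gap 30.0). I move to the pre-hang pose in front of the peg tip.

Run:
```python
from h import *
d=np.array([np.cos(np.radians(20)),np.sin(np.radians(20))]); tip=np.array([464.1,-74.3])
goto([*(tip-35*d),167],20)
```

```text
shift cm [ -7.83 -11.    -0.16] roll -5.34 | at [ 496.1 -204.6  165.4] yaw -6.7 gap 29.4 t 9.8 j6 1.23
```

```bash
python3 -m creep '[[-1,[-2.5,-2,0],-0.5],[-1,[-5,-4.5,0],-1.5],[-1,[-7.83,-7,0],-3],[-1,[-7.83,-9,0],-4.2],[-1,[-7.83,-11,0],-5.34],[-1,[-7.83,-11,0],-5.34],[-1,[-7.83,-11,2],-5.34],[-1,[-7.83,-11,4],-5.34],[-1,[-7.83,-11,5.85],-5.34],[-1,[-7.83,-11,5.85],-5.34],[-1,[-7.83,-11,5.85],-5.34]]'
python3 - <<'E'
from h import *
im=shot("scene","c1")
cv2.imwrite("pics/c1c.png",cv2.resize(im[80:230,310:430],None,fx=4,fy=4,interpolation=cv2.INTER_CUBIC))
p=manip.read_state()["eef_pos"]
print(proj("scene",p+[0,0,47.6]),proj("scene",[464.1,-74.3,155.5]),p)
E
```

```text
clock: 10.85
eef_pos: [431.5, -86.7, 107.4]
eef_rot: [-3.141, 0.001, 0.347]
wrist_force: [0.6, -0.5, -1.5]
finger_gap: 29.4
finger_force: 40.0
[378.39222695 172.08670506] [364.1284208  169.57309004] [431.91592771 -86.69296391 107.84024903]
```

View pics/c1c.png

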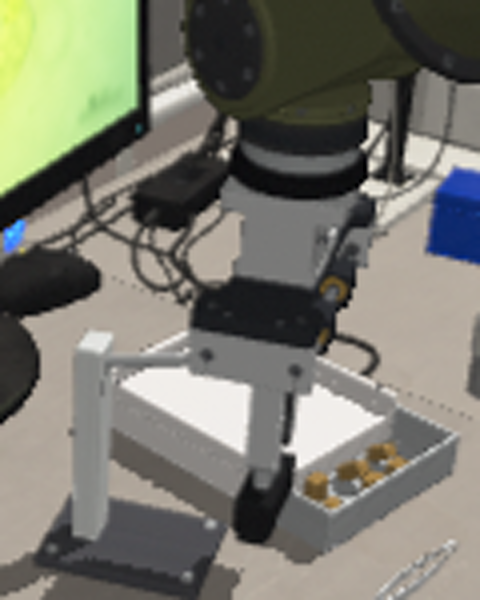

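The picture shows the scraper hanging upright from the gripper just in front of the peg, the board clear and the chips in the trough. I feed the eye on slowly, following the peg's slope.

```bash
python3 - <<'E'
from h import *
print(proj("scene",[421,-56.6,49.]),"expect near (371,213)")
E
python3 -m creep '[[-1,[1,0,0],0],[-1,[2,0,0],0],[-1,[3,0,0],0],[-1,[3.5,0,0],0],[-1,[4,0,0.1],0],[-1,[4,0,0.1],0]]'
python3 -m creep '[[-1,[0.5,0,0.12],0],[-1,[1,0,0.24],0],[-1,[1.5,0,0.36],0],[-1,[2,0,0.48],0],[-1,[2.7,0,0.62],0],[-1,[2.7,0,0.62],0],[-1,[2.7,0,0.62],0]]'
```

```text
[371.59032744 215.81138842] expect near (371,213)
clock: 11.5
eef_pos: [469.7, -72.2, 106.0]
eef_rot: [-3.141, 0.0, 0.35]
wrist_force: [0.3, 0.3, -2.3]
finger_gap: 29.8
finger_force: 40.0
clock: 12.2
eef_pos: [494.8, -63.2, 99.9]
eef_rot: [-3.141, 0.0, 0.349]
wrist_force: [0.6, 0.1, -1.2]
finger_gap: 29.9
finger_force: 40.0
```

```bash
python3 -m creep '[[-1,[0,0,0.15],0],[-1,[0,0,0.3],0],[-1,[0,0,0.45],0],[-1,[0,0,0.5],0],[-1,[0,0,0.5],0],[-1,[0,0,0.5],0]]'
python3 -m creep '[[-1,[0,0,0.1],0],[-1,[0,0,0.2],0],[-1,[0,0,0.2],0],[-1,[0,0,0.2],0]]'
```

```text
clock: 12.8
eef_pos: [494.8, -63.3, 95.1]
eef_rot: [-3.142, -0.0, 0.349]
wrist_force: [-0.1, 0.4, -2.2]
finger_gap: 29.8
finger_force: 40.0
clock: 13.2
eef_pos: [495.3, -63.3, 93.9]
eef_rot: [3.141, -0.001, 0.349]
wrist_force: [-1.7, 0.2, 7.9]
finger_gap: 29.8
finger_force: 40.0
```

Contact at TCP z = 94, which puts the eye centre at about 141.5. That matches the eye resting on the peg, so I release.

```bash
python3 -m creep '[[-1,[0,0,-0.15],0],[-0.1,[0,0,-0.15],0],[-0.1,[0,0,-0.15],0],[0.1,[0,0,-0.15],0],[0.3,[0,0,-0.15],0],[0.3,[0,0,-0.15],0],[0.5,[0,0,-0.15],0],[0.5,[0,0,-0.15],0],[0.5,[0,0,-0.15],0]]' 10
python3 -m creep '[[0.5,[0,0,-2],0],[0.5,[0,0,-4],0],[0.5,[0,0,-7],0],[0.5,[0,0,-10],0],[1,[0,0,-12],0],[1,[0,0,-14],0],[1,[0,0,-14],0]]'
python3 - <<'E'
from h import *
im=shot("scene","c2");t=shot("top","c2t")
a=cv2.resize(im[80:230,310:430],None,fx=3.3,fy=3.3,interpolation=cv2.INTER_CUBIC)
s=cv2.imread("pics/scene0.png"); 
b=cv2.resize(s[230:300,205:280],None,fx=5.2,fy=5.2,interpolation=cv2.INTER_CUBIC)
o=np.zeros((495,800,3),np.uint8); o[:a.shape[0],:a.shape[1]]=a; o[:b.shape[0],400:400+b.shape[1]]=b
cv2.imwrite("pics/c2c.png",o); print(a.shape,b.shape)
E
```

```text
clock: 14.1
eef_pos: [494.7, -63.3, 94.5]
eef_rot: [-3.142, 0.0, 0.349]
wrist_force: [0.9, 1.1, 0.4]
finger_gap: 70.3
finger_force: 0.0
clock: 14.8
eef_pos: [495.6, -63.4, 236.9]
eef_rot: [3.139, -0.004, 0.349]
wrist_force: [0.2, 0.0, -0.6]
finger_gap: 90.9
finger_force: 0.0
(495, 396, 3) (364, 390, 3)
```

View pics/c2c.png

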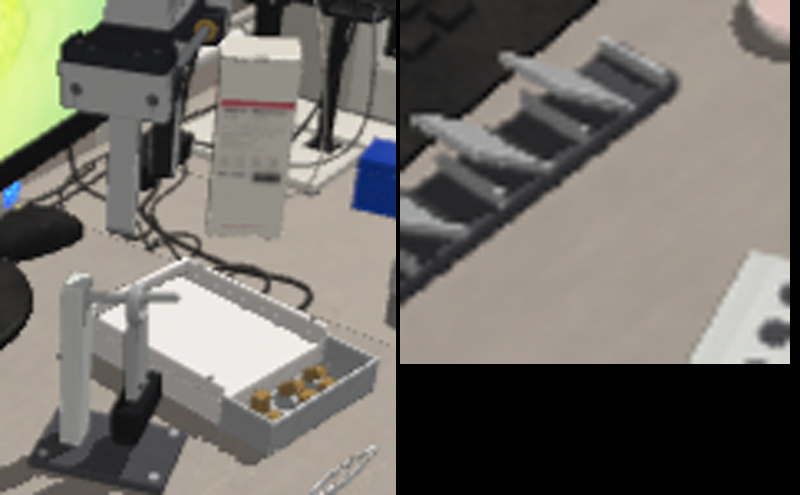

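The scraper hangs by its eye on the peg at about (352,170), the board is clear, and the rack's end ridge runs from (244,238) to (256.5,245) in the scene view. Next I measure the rack numerically.

Run:
```python
from m1 import *
t=cv2.imread("pics/top0.png"); s=cv2.imread("pics/scene0.png")
print(t[177,188:276].max(1).tolist())
pts=[]
for th in(100,108,116):
  for A,c,bx,k in blobs(t,(192,164,266,192),lambda c:c.min(2)>th,60,700):
    print(th,round(A),c.round(1),onplane("top",c,30.4)[:2].round(1),bx.round(1).tolist())
S=lambda x,y:(205+(x-400+.5)/5.2-.5,230+(y+.5)/5.2-.5)
for nm,p,z in(("ridge back",S(603,42),21),("ridge front",S(668,80),21),("base corner",S(678,88),12),("div1 foot front",S(632,103),12),("div1 top back",S(503,55),49),("div2 foot front",S(550,168),12),("div2 top back",S(414,120),49),("div3 foot front",S(468,235),12)):
    print(nm,np.round(p,1),onplane("scene",p,z)[:2].round(1))
```

```text
[111, 111, 113, 111, 107, 91, 66, 63, 64, 62, 63, 73, 102, 114, 114, 111, 112, 112, 111, 110, 113, 112, 114, 113, 91, 62, 53, 61, 100, 118, 114, 114, 112, 112, 109, 113, 112, 112, 107, 88, 63, 55, 47, 66, 102, 118, 116, 111, 113, 113, 113, 114, 114, 115, 111, 88, 62, 54, 42, 60, 97, 114, 116, 114, 114, 113, 113, 113, 113, 114, 113, 116, 112, 88, 60, 49, 48, 48, 61, 89, 80, 57, 70, 98, 112, 114, 113, 111]
100 123 [205.9 177.4] [598.6 361. ] [[200.1, 171.1], [213.1, 171.1], [213.1, 184.1], [200.1, 184.1]]
100 113 [221.3 176. ] [601.9 313.8] [[216.1, 169.6], [226.9, 169.6], [226.9, 182.1], [216.1, 182.1]]
100 112 [237.2 174.9] [604.4 265.3] [[232.1, 168.1], [242.6, 168.1], [242.6, 181.1], [232.1, 181.1]]
100 138 [254.2 173.7] [607.1 213.3] [[247.8, 166.1], [260.3, 165.8], [260.7, 180.1], [248.2, 180.4]]
ridge back [243.6 237.7] [624.2 179.6]
ridge front [256.1 245. ] [582.2 178.2]
base corner [258.1 246.5] [582.9 172.5]
div1 foot front [249.2 249.4] [591.2 192.6]
div1 top back [224.4 240.2] [623.3 233. ]
div2 foot front [233.4 261.9] [586.8 243.3]
div2 top back [207.3 252.7] [618.8 283.3]
div3 foot front [217.7 274.8] [581.9 291.1]
```

Run:
```python
from h import *
t=cv2.imread("pics/top0.png").max(2).astype(float); t2=cv2.imread("pics/c2t.png").max(2).astype(float); t=(t+t2)/2
def cross(v,i0,i1,lev,up):
    for i in range(i0,i1):
        a,b=v[i],v[i+1]
        if (a<lev<=b) if up else (a>=lev>b): return i+(lev-a)/(b-a)
v=t[173:180].mean(0)
L=[cross(v,a,a+8,90,True) for a in(195,211,227,243)]; Rr=[cross(v,a,a+12,90,False) for a in(205,221,237,253)]
print(L,Rr)
for l,x in zip(L,(104.3,56.3,8.3,-39.7)):
    p=onplane("top",(l,176),45.3); print("left",p.round(1),"foot->origin y",(p[1]-x*.998).round(1))
for l,x in zip(Rr,(64,16,-32,-80)):
    p=onplane("top",(l,176),12); print("foot",p.round(1),(p[1]-x*.998).round(1))
# cross-edges of each face: columns mean
for a,b in((203,209),(218,225),(234,241),(250,257)):
    w=t[:,a:b].mean(1); u=cross(w,160,176,90,True); d=cross(w,176,192,90,False); c=((a+b-1)/2,(u+d)/2)
    print("rows",u,d,onplane("top",c,30.4)[:2].round(1), [onplane("top",((a+b-1)/2,r),30.4)[0].round(1) for r in(u,d)])
```

```text
[np.float64(199.53009259259258), np.float64(215.67510548523208), np.float64(232.70621468926555), np.float64(248.04736842105262)] [np.float64(212.0215053763441), np.float64(221.0), np.float64(242.74708171206225), np.float64(261.01408450704224)]
left [599.4 376.6  45.3] foot->origin y 272.5
left [598.3 327.8  45.3] foot->origin y 271.6
left [597.1 276.3  45.3] foot->origin y 268.0
left [596.  229.9  45.3] foot->origin y 269.5
foot [607.8 346.4  12. ] 282.5
foot [607.1 318.5  12. ] 302.6
foot [605.6 251.   12. ] 282.9
foot [604.3 194.3  12. ] 274.1
rows 171.04744525547446 183.67076167076166 [598.8 362.1] [np.float64(618.9), np.float64(578.9)]Traceback (most recent call last):
  File "<stdin>", line 16, in <module>
TypeError: unsupported operand type(s) for +: 'float' and 'NoneType'
```

Run:
```python
from h import *
goto([439,403,120],103.1)
st=manip.read_state(); print(st["joints"].round(2))
```

```text
shift cm [ 10.73 -45.71  11.4 ] roll -16.62 | at [494.6 -63.2 234. ] yaw 20.0 gap 93.8 t 14.9 j6 1.02
[-0.2   0.17  1.64 -0.    1.33  1.02]
```

```bash
python3 -m creep '[[1,[1,-4,0],-1.5],[1,[2,-8,0],-3],[1,[3,-13,0],-4.7],[1,[4.2,-18,0],-6.4],[1,[5.4,-23,0],-8],[1,[6.6,-28,2],-9.7],[1,[8,-33,4],-11.4],[1,[9,-38,6],-13],[1,[10,-42,8],-14.7],[1,[10.73,-45.7,10],-16.62],[1,[10.73,-45.7,11],-16.62],[1,[10.73,-45.7,11],-16.62]]'
python3 - <<'E'
from m1 import *
goto([439,403,15.5],103.1)
for n,b in(("scene",(190,240,345,368)),("top",(180,210,310,250))):
  for A,c,_,k in blobs(shot(n,"d_"+n),b,lambda c:c.min(2)>(185 if n=="scene" else 120),80,3000): print(n,round(A),rectinfo(n,k,10))
E
```

```text
clock: 16.1
eef_pos: [437.7, 402.7, 121.0]
eef_rot: [-3.137, 0.003, 1.801]
wrist_force: [0.3, -0.2, -0.5]
finger_gap: 94.2
finger_force: 0.0
shift cm [ 0.02  0.19 10.55] roll 0.01 | at [437.7 402.7 121. ] yaw 103.2 gap 94.2 t 16.1 j6 0.45
scene 957 (array([445.6, 376.6]), array([78.7, 55.6]), -76.8)
scene 766 (array([447.1, 245.5]), array([79.2, 55.4]), -67.2)
scene 585 (array([446.1, 119.4]), array([78.6, 55.7]), -86.2)
top 241 (array([447.6, 364.7]), array([56.4, 54.8]), -76.5)
top 430 (array([445.7, 118.4]), array([78.9, 56.1]), -85.0)
top 434 (array([446.5, 244.4]), array([79.4, 54.6]), -66.7)
```

```bash
python3 -m creep '[[1,[0,0.15,4],0],[1,[0,0.15,7],0],[1,[0,0.15,9.5],0],[1,[0,0.15,10.5],0],[1,[0,0.15,10.5],0],[-1,[0,0.15,10.5],0],[-1,[0,0.15,10.5],0],[-1,[0,0.15,10.5],0],[-1,[0,0.15,10.5],0],[-1,[0,0.15,10.5],0],[-1,[0,0.15,10.5],0],[-1,[0,0.15,10.5],0]]' 8
python3 -m creep '[[-1,[0,0,0],0],[-1,[0,0,0],0],[-1,[0,0,0],0],[-1,[0,0,0],0]]' 8
```

```text
clock: 17.4
eef_pos: [440.7, 403.3, 19.8]
eef_rot: [3.141, -0.0, 1.8]
wrist_force: [-1.5, -0.2, 4.1]
finger_gap: 55.6
finger_force: 8.0
clock: 17.8
eef_pos: [440.8, 403.3, 19.8]
eef_rot: [3.141, -0.0, 1.8]
wrist_force: [-0.1, 0.6, 4.5]
finger_gap: 55.7
finger_force: 8.0
```

```bash
python3 -m creep '[[-1,[0,0,-0.8],0],[-1,[0,0,-1.6],0],[-1,[0,0,-2.5],0],[-1,[0,0,-4],0],[-1,[0,0,-6],0],[-1,[0,0,-8],0],[-1,[0,0,-9],0],[-1,[0,0,-9],0],[-1,[0,0,-9],0]]' 8
python3 - <<'E'
from m1 import *
n="scene"; im=shot(n,"e1")
st=manip.read_state(); p=st["eef_pos"]; print(p,st["finger_gap"],st["wrist_force"],st["joints"].round(3))
for A,c,bx,k in blobs(im,(170,200,280,380),lambda c:c.min(2)>170,60,4000): print(round(A),c.round(1),bx.round(1).tolist())
print(proj(n,p-[0,0,14]))
u=np.array([np.cos(1.8),np.sin(1.8),0]);v=np.array([u[1],-u[0],0]);g=p-[0,0,10]
for ang in(0,30,45,60,90): 
    a=np.radians(ang); e=-u*np.cos(a)-np.array([0,0,1])*np.sin(a)
    print(ang,[proj(n,g+e*s+v*w).round(0).tolist() for s,w in((68,28),(68,-28),(-12,28),(-12,-28))])
E
```

```text
clock: 18.7
eef_pos: [440.5, 403.0, 109.1]
eef_rot: [-3.141, 0.0, 1.8]
wrist_force: [0.5, 0.1, -1.2]
finger_gap: 55.8
finger_force: 8.0
[440.37688395 402.93663647 108.70484602] 55.83647906315916 [ 0.39928048 -0.17673237 -1.54492677] [0.68  0.511 1.495 0.    1.137 0.451]
413 [208.5 311.2] [[192.6, 313.9], [210.5, 294.0], [228.6, 310.1], [210.7, 330.1]]
79 [238.6 301.1] [[229.2, 308.6], [244.2, 291.2], [247.3, 293.9], [232.3, 311.3]]
439 [270.7 296.1] [[256.8, 305.3], [264.7, 275.2], [287.2, 281.0], [279.3, 311.2]]
94 [276.1 228. ] [[270.9, 219.9], [279.4, 219.9], [279.4, 236.4], [270.9, 236.4]]
424 [251.1 210.3] [[236.6, 202.8], [260.1, 196.9], [265.4, 218.1], [241.9, 224.0]]
[210.16828131 316.20482486]
0 [[222.0, 282.0], [247.0, 293.0], [192.0, 314.0], [219.0, 326.0]]
30 [[221.0, 298.0], [246.0, 309.0], [192.0, 311.0], [219.0, 323.0]]
45 [[219.0, 307.0], [244.0, 319.0], [192.0, 309.0], [219.0, 321.0]]
60 [[215.0, 317.0], [240.0, 328.0], [193.0, 307.0], [220.0, 319.0]]
90 [[203.0, 334.0], [229.0, 346.0], [196.0, 304.0], [222.0, 316.0]]
```

```bash
python3 -m creep '[[-1,[0,0,0],0],[-1,[0,0,0],0],[-1,[0,0,0],0],[-1,[0,0,0],0],[-1,[0,0,0],0],[-1,[0,0,0],0]]' 3
cat > pv.py <<'E'
from m1 import *
import sys
n="scene"; im=shot(n,sys.argv[1])
st=manip.read_state(); p=st["eef_pos"]; y=st["eef_rot"][2]; print(p.round(1),round(st["finger_gap"],1),st["wrist_force"].round(1))
q=proj(n,p).astype(int)
for A,c,bx,k in blobs(im,(max(q[0]-60,0),max(q[1]-50,0),q[0]+60,min(q[1]+80,399)),lambda c:c.min(2)>170,30,4000): print(round(A),c.round(1),k[::max(1,len(k)//14)].round(0).astype(int).tolist())
u=np.array([np.cos(y),np.sin(y),0]);v=np.array([u[1],-u[0],0]);g=p-[0,0,10]
for ang in(0,20,45,90):
    a=np.radians(ang); e=-u*np.cos(a)-np.array([0,0,1])*np.sin(a)
    print(ang,[proj(n,g+e*s+v*w).round(0).tolist() for s,w in((68,28),(68,-28),(-12,28),(-12,-28))])
E
python3 pv.py e2
```

```text
clock: 19.35
eef_pos: [440.7, 403.2, 109.5]
eef_rot: [-3.142, 0.0, 1.8]
wrist_force: [0.2, -0.8, -1.9]
finger_gap: 55.9
finger_force: 3.0
[440.7 403.2 109.6] 55.9 [-0.6 -0.1 -2.2]
40 [156.2 376.9] [[155, 373], [154, 374], [153, 376], [153, 377], [154, 378], [154, 380], [156, 381], [157, 380], [159, 379], [160, 378], [160, 377], [160, 375], [158, 375], [157, 374], [155, 373]]
58 [162.3 365.6] [[161, 360], [159, 361], [157, 362], [157, 362], [159, 363], [160, 365], [159, 367], [161, 369], [163, 370], [164, 371], [165, 371], [166, 369], [166, 367], [165, 364], [164, 362], [162, 361]]
113 [205.1 314.5] [[196, 308], [193, 311], [196, 313], [200, 315], [203, 316], [207, 318], [211, 320], [215, 320], [218, 318], [215, 316], [211, 314], [207, 313], [203, 311], [200, 309]]
118 [263.8 299.6] [[267, 286], [265, 290], [263, 293], [261, 297], [260, 300], [258, 303], [259, 306], [262, 307], [266, 308], [267, 306], [267, 303], [267, 299], [267, 296], [267, 292], [267, 289]]
0 [[222.0, 282.0], [247.0, 293.0], [192.0, 313.0], [218.0, 326.0]]
20 [[222.0, 292.0], [247.0, 303.0], [191.0, 311.0], [218.0, 324.0]]
45 [[219.0, 307.0], [243.0, 318.0], [192.0, 309.0], [219.0, 321.0]]
90 [[203.0, 333.0], [228.0, 346.0], [195.0, 304.0], [222.0, 316.0]]
```

At 3 N the plate swung down to hang vertically: only its 56 × 10 end face is bright, at about (193–218, 308–320). I tighten the grip and carry it over the far slot.

```bash
cat > rk.py <<'E'
from h import *
import sys
O=np.array([603,276.]); Y=93.5
def rg(rx,z,ry=0):
    c,s=np.cos(np.radians(Y)),np.sin(np.radians(Y)); goto([*(O+rx*np.array([c,s])+ry*np.array([-s,c])),z],Y)
if __name__=="__main__": rg(*map(float,sys.argv[1:]))
E
python3 rk.py 69 150
```

```text
shift cm [-9.27 14.07 -4.04] roll 1.92 | at [440.7 403.2 109.6] yaw 103.1 gap 55.9 t 19.4 j6 0.45
```

```bash
python3 -m creep '[[-1,[0,0,0],0],[-1,[0,0,0],0],[-1,[0,0,-2],0],[-1,[0,0,-4],0],[-1,[-2,2.5,-4.5],0.4],[-1,[-4,5.5,-4.5],0.8],[-1,[-6,8.5,-4.5],1.2],[-1,[-8,11.5,-4.5],1.6],[-1,[-9.27,14.1,-4.5],1.92],[-1,[-9.27,14.1,-4.5],1.92],[-1,[-9.27,14.1,-4.5],1.92],[-1,[-9.27,14.1,-4.5],1.92]]' 20
python3 rk.py 69 110
python3 - <<'E'
from m1 import *
im=shot("scene","f1"); t=shot("top","f1t")
cv2.imwrite("pics/f1c.png",cv2.resize(im[150:330,140:300],None,fx=3.3,fy=3.3,interpolation=cv2.INTER_CUBIC))
p=manip.read_state()["eef_pos"]
for z in(-10,-80): print(proj("scene",p+[0,0,z]).round(1),[proj("scene",p+[w,0,z]).round(1).tolist() for w in(-28,28)])
E
```

```text
clock: 20.6
eef_pos: [598.3, 345.4, 154.6]
eef_rot: [-3.141, 0.0, 1.633]
wrist_force: [-0.6, -0.5, -1.3]
finger_gap: 55.7
finger_force: 20.0
shift cm [-0.06  0.05  4.46] roll 0.01 | at [598.3 345.4 154.6] yaw 93.6 gap 55.7 t 20.6 j6 0.41
[179.  237.1] [[187.8, 243.4], [170.6, 231.0]]
[186.1 263.8] [[194.5, 270.2], [177.9, 257.5]]
```

View pics/f1c.png

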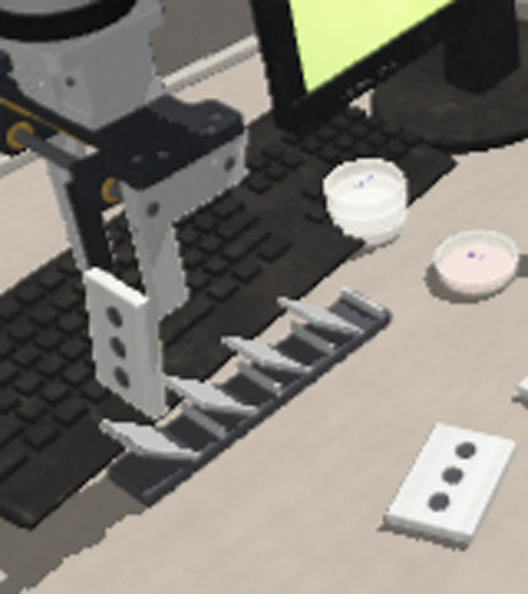

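The picture shows plate0 hanging vertically, square to the rack, above and just behind the far divider. Its bottom front corners are at about (171,266) and (190,275). This was my last picture, so the rest is numeric.

Run:
```python
from m1 import *
p=manip.read_state()["eef_pos"]; c,s=np.cos(np.radians(93.6)),np.sin(np.radians(93.6)); u=np.array([c,s,0]);v=np.array([-s,c,0])
C=lambda x,y:(140+(x+.5)/3.3-.5,150+(y+.5)/3.3-.5)
for nm,(a,b,z),o in(("top back",(8,-28,0),C(87,272)),("top front",(8,28,0),C(148,305)),("bot back",(8,-28,-80),C(103,387)),("bot front",(8,28,-80),C(163,416))):
    q=proj("scene",p+u*a+v*b+[0,0,z]); print(nm,q.round(1),np.round(o,1))
im=cv2.imread("pics/f1.png")
for th in(150,175,195):
  for A,ce,bx,k in blobs(im,(160,225,195,282),lambda c:c.min(2)>th,60,900): print(th,round(A),ce.round(1),cv2.approxPolyDP(k.astype(np.float32),1.5,True)[:,0].round(1).tolist())
```

```text
top back [165.2 229.6] [166.  232.1]
top front [184.  241.1] [184.5 242.1]
bot back [173.9 260.2] [170.9 266.9]
bot front [191.9 272.1] [189.  275.7]
150 134 [177.2 242.9] [[165.60000610351562, 231.39999389648438], [165.39999389648438, 235.10000610351562], [182.39999389648438, 244.39999389648438], [180.60000610351562, 245.39999389648438], [184.10000610351562, 272.3999938964844], [185.39999389648438, 264.1000061035156], [183.10000610351562, 264.1000061035156], [183.89999389648438, 252.89999389648438], [182.10000610351562, 253.89999389648438], [182.39999389648438, 243.10000610351562], [184.89999389648438, 239.89999389648438], [168.60000610351562, 230.60000610351562]]
175 74 [174.9 236.6] [[165.10000610351562, 232.39999389648438], [180.39999389648438, 242.60000610351562], [184.39999389648438, 240.39999389648438], [168.89999389648438, 230.89999389648438]]
195 64 [174.9 236.5] [[165.39999389648438, 232.10000610351562], [180.60000610351562, 242.39999389648438], [184.10000610351562, 240.39999389648438], [168.60000610351562, 230.89999389648438]]
```

```bash
python3 -m creep '[[-1,[0,0,0],0],[-1,[-0.3,0,0],0],[-1,[-0.7,0,0],0],[-1,[-0.7,0,0],0],[-1,[-0.7,0,0],0],[-1,[-0.7,0,0],0],[-1,[-0.7,0,1.5],0],[-1,[-0.7,0,3],0],[-1,[-0.7,0,4],0],[-1,[-0.7,0,4.5],0],[-1,[-0.7,0,4.8],0],[-1,[-0.7,0,4.8],0]]' 3
python3 - <<'E'
from m1 import *
p=manip.read_state()["eef_pos"]; c,s=np.cos(np.radians(93.6)),np.sin(np.radians(93.6)); u=np.array([c,s,0]);v=np.array([-s,c,0])
im=shot("scene","g1")
for a,b,z in((8,-28,0),(8,28,0),(-2,28,0),(8,-28,-80),(8,28,-80)): print(proj("scene",p+u*a+v*b+[0,0,z]).round(1))
for th in(150,195):
  for A,ce,bx,k in blobs(im,(155,230,200,300),lambda c:c.min(2)>th,40,900): print(th,round(A),ce.round(1),cv2.approxPolyDP(k.astype(np.float32),1.5,True)[:,0].round(1).tolist())
E
python3 rk.py 64 100
```

```text
clock: 21.9
eef_pos: [599.5, 337.9, 106.4]
eef_rot: [-3.142, -0.0, 1.632]
wrist_force: [-1.0, -0.7, -0.0]
finger_gap: 56.2
finger_force: 3.0
[173.6 246.4]
[191.9 257.9]
[196.1 255.1]
[181.5 274.9]
[199.1 286.7]
150 423 [187.2 264.6] [[174.89999389648438, 244.60000610351562], [177.10000610351562, 274.1000061035156], [179.89999389648438, 269.3999938964844], [178.60000610351562, 248.89999389648438], [179.39999389648438, 258.3999938964844], [181.39999389648438, 253.89999389648438], [186.10000610351562, 257.6000061035156], [184.89999389648438, 262.1000061035156], [180.60000610351562, 258.8999938964844], [180.39999389648438, 260.8999938964844], [187.10000610351562, 266.3999938964844], [184.60000610351562, 271.3999938964844], [188.10000610351562, 275.8999938964844], [187.10000610351562, 279.3999938964844], [180.60000610351562, 277.6000061035156], [194.10000610351562, 287.6000061035156], [199.39999389648438, 287.8999938964844], [197.10000610351562, 285.6000061035156], [196.60000610351562, 272.6000061035156], [199.39999389648438, 271.1000061035156], [199.39999389648438, 264.8999938964844], [196.39999389648438, 264.8999938964844], [197.39999389648438, 270.3999938964844], [193.39999389648438, 275.6000061035156], [191.89999389648438, 251.60000610351562], [178.39999389648438, 243.60000610351562]]
195 61 [183.7 249.3] [[174.89999389648438, 245.10000610351562], [189.89999389648438, 255.39999389648438], [191.60000610351562, 254.10000610351562], [190.60000610351562, 251.10000610351562], [178.89999389648438, 244.10000610351562]]
shift cm [ 0.19 -0.03  0.65] roll 0.0 | at [599.5 338.  106.5] yaw 93.5 gap 55.9 t 21.9 j6 0.4
```

```bash
python3 -m creep '[[-1,[0,0,0.3],0],[-1,[0,0,0.6],0],[-1,[0,0,0.6],0],[-1,[0,0,0.6],0]]' 3
python3 -m creep '[[-1,[0.15,0,0.3],0],[-1,[0.3,0,0.6],0],[-1,[0.3,0,0.6],0],[-1,[0.3,0,0.6],0]]' 3
python3 -m creep '[[-1,[0.2,0,0.3],0],[-1,[0.4,0,0.6],0],[-1,[0.4,0,0.6],0],[-1,[0.4,0,0.6],0]]' 3
python3 rk.py 64 92
```

```text
clock: 22.35
eef_pos: [599.5, 337.9, 100.3]
eef_rot: [-3.141, 0.0, 1.632]
wrist_force: [0.7, -0.4, 0.2]
finger_gap: 55.7
finger_force: 3.0
clock: 22.75
eef_pos: [599.0, 340.9, 93.9]
eef_rot: [-3.141, 0.0, 1.632]
wrist_force: [0.1, -0.9, -0.9]
finger_gap: 56.1
finger_force: 3.0
clock: 23.15
eef_pos: [598.8, 344.9, 87.9]
eef_rot: [-3.141, 0.0, 1.632]
wrist_force: [0.5, 0.1, -1.6]
finger_gap: 55.9
finger_force: 3.0
shift cm [-0.5   0.   -0.41] roll 0.0 | at [598.8 344.9  87.9] yaw 93.5 gap 55.9 t 23.1 j6 0.41
```

```bash
python3 -m creep '[[-1,[0.5,0,0],0],[-1,[1,0,0],0],[-1,[1.5,0,0.15],0],[-1,[2,0,0.3],0],[-1,[2.5,0,0.5],0],[-1,[3,0,0.75],0],[-1,[3.5,0,1.0],0],[-1,[3.5,0,1.0],0],[-1,[3.5,0,1.0],0]]' 3
python3 - <<'E'
from m1 import *
p=manip.read_state()["eef_pos"]; print(p)
O=np.array([603,276.,0]);c,s=np.cos(np.radians(93.5)),np.sin(np.radians(93.5)); u=np.array([c,s,0]);v=np.array([-s,c,0])
im=shot("scene","g2")
for r,z,nm in((64,12,"low under"),(56.9,19.1,"low top"),(120.6,68.6,"up under"),(113.5,75.7,"up top")):
    print(nm,[proj("scene",O+u*r+v*b+[0,0,z]).round(1).tolist() for b in(-28,28)])
for th in(150,195):
  for A,ce,bx,k in blobs(im,(140,230,220,310),lambda c:c.min(2)>th,40,1900): print(th,round(A),ce.round(1),cv2.approxPolyDP(k.astype(np.float32),1.5,True)[:,0].round(1).tolist())
E
```

```text
clock: 24.05
eef_pos: [596.8, 379.9, 78.2]
eef_rot: [-3.141, 0.0, 1.632]
wrist_force: [0.2, -0.5, -1.3]
finger_gap: 56.4
finger_force: 3.0
[596.75517596 379.87002575  78.19836679]
low under [[185.3, 278.0], [202.6, 289.8]]
low top [[187.4, 273.7], [204.8, 285.4]]
up under [[156.2, 274.7], [174.1, 287.4]]
up top [[158.5, 270.0], [176.4, 282.6]]
150 641 [206.1 298.7] [[219.39999389648438, 277.8999938964844], [194.10000610351562, 296.6000061035156], [194.10000610351562, 299.6000061035156], [177.89999389648438, 309.3999938964844], [219.39999389648438, 309.3999938964844]]
150 216 [187.2 276.8] [[183.60000610351562, 261.8999938964844], [179.89999389648438, 270.6000061035156], [177.39999389648438, 271.1000061035156], [180.89999389648438, 284.8999938964844], [187.10000610351562, 281.1000061035156], [199.60000610351562, 287.6000061035156], [200.89999389648438, 283.3999938964844], [191.60000610351562, 277.1000061035156], [194.39999389648438, 271.8999938964844], [189.89999389648438, 276.3999938964844], [185.10000610351562, 273.6000061035156], [187.10000610351562, 271.1000061035156]]
150 110 [16
[... 674 characters left out ...]
259.1000061035156], [219.39999389648438, 259.8999938964844]]
195 61 [215.  305.3] [[219.39999389648438, 298.8999938964844], [209.60000610351562, 304.8999938964844], [208.39999389648438, 309.3999938964844], [216.39999389648438, 309.3999938964844], [219.39999389648438, 306.3999938964844]]
195 69 [202.  268.7] [[190.39999389648438, 264.1000061035156], [200.89999389648438, 271.3999938964844], [216.10000610351562, 273.3999938964844], [207.60000610351562, 269.8999938964844], [203.39999389648438, 265.1000061035156]]
195 87 [167.5 267.2] [[160.10000610351562, 261.6000061035156], [159.10000610351562, 264.3999938964844], [174.89999389648438, 274.3999938964844], [171.39999389648438, 265.8999938964844]]
```

```bash
cat >> rk.py <<'E'
def onry(uv,ry):
    "scene pixel -> (rack x, z) on the plane rack y = ry"
    c,s=np.cos(np.radians(Y)),np.sin(np.radians(Y)); v=np.array([-s,c,0]); o,d=ray("scene",uv)
    q=o-[*O,0]; t=(ry-q@v)/(d@v); P=q+t*d; return np.array([P@[c,s,0],P[2]]).round(1)
E
python3 - <<'E'
from rk import *
for uv in((160.1,261.6),(159.1,264.4)): print("upper back",onry(uv,-28))
for uv in((176.4,275.9),(174.9,274.4)): print("upper front",onry(uv,28))
for uv in((199.6,287.6),(200.9,283.4),(187.1,281.1),(180.9,284.9),(177.4,271.1)): print("?",uv,onry(uv,28),onry(uv,20))
# difference to empty-rack picture
a=cv2.imread("pics/g2.png").astype(int); b=cv2.imread("pics/scene0.png").astype(int)
d=(abs(a-b).max(2)>25)
for r in range(258,300,3): print(r,"".join("#" if x else "." for x in d[r,145:225]))
E
```

```text
upper back [105.4  92.1]
upper back [109.   87.3]
upper front [109.9  90.7]
upper front [111.9  96.3]
? (199.6, 287.6) [69.5 23.5] [64.8 14.3]
? (200.9, 283.4) [64.4 31.5] [59.7 22.4]
? (187.1, 281.1) [92.  61.5] [87.7 52.9]
? (180.9, 284.9) [106.3  63.2] [102.2  54.5]
? (177.4, 271.1) [105.5  99.7] [101.3  91.6]
258 ........####........#...######################...................###############
261 .........#####.####..##..##################...................##########.....###
264 ..........###############.################...#####.........#######....#######...
267 ...........####.###########################...################.............#####
270 ............####....#######################........###############.............#
273 ..............####......####################....######.####################.....
276 .............................################.###...######............#.....####
279 .........................#...####........##########......######.........########
282 .............................##..........##..###########.....###....############
285 .................................##...##########.##########.....################
288 ..........................................##........####....####################
291 ........................................................########################
294 ........................##...........................###########################
297 ....................#..########..................###############################
```

```bash
python3 -m creep '[[-1,[0.2,0,0.3],0],[-1,[0.2,0,0.6],0],[-1,[0,0,0.9],0],[-1,[-0.1,0,1.0],0],[-1,[-0.1,0,1.0],0]]' 3
python3 -m creep '[[-0.1,[0,0,0],0],[0.25,[0,0,0],0],[0.3,[0,0,0],0],[0.4,[0,0,0],0],[0.5,[0,0,0],0],[0.5,[0,0,0],0],[0.6,[0,0,0],0],[0.6,[0,0,0],0]]' 3
python3 -m creep '[[0.6,[0,0,-2],0],[0.8,[0,0,-5],0],[1,[0,0,-9],0],[1,[0,0,-12],0],[1,[0,2,-14],0],[1,[0,6,-14],0],[1,[0,10,-14],0],[1,[0,14,-14],0],[1,[0,14,-14],0]]' 8
cat > pl.py <<'E'
from rk import *
from m1 import blobs
import sys
def look(tag,foot,th=150,box=None):
    c,s=np.cos(np.radians(Y)),np.sin(np.radians(Y)); u=np.array([c,s,0]);v=np.array([-s,c,0]); O3=np.array([*O,0])
    for n in("scene","top"):
        im=shot(n,tag+n)
        q={nm:[proj(n,O3+u*(foot+r)+v*b+[0,0,z]) for b in(-28,28)] for r,z,nm in((0,12,"low under"),(-7.1,19.1,"low top"),(56.6,68.6,"up under"),(49.5,75.7,"up top"))}
        for k in q: print(n,k,np.round(q[k],1).tolist())
        a=np.concatenate(list(q.values())); x0,y0=(a.min(0)-8).astype(int); x1,y1=(a.max(0)+8).astype(int)
        for t in (th,190) if n=="scene" else (115,130):
            for A,ce,bx,k in blobs(im,(x0,y0,x1,y1),lambda c:c.min(2)>t,60,3000): print(n,t,round(A),ce.round(1),cv2.approxPolyDP(k.astype(np.float32),1.5,True)[:,0].round(1).tolist())
if __name__=="__main__": look(sys.argv[1],float(sys.argv[2]))
E
python3 pl.py h1 64
```

```text
clock: 24.6
eef_pos: [596.9, 378.5, 68.2]
eef_rot: [-3.141, 0.0, 1.632]
wrist_force: [-0.3, 0.3, -1.2]
finger_gap: 56.0
finger_force: 3.0
clock: 25.4
eef_pos: [597.0, 378.8, 68.6]
eef_rot: [-3.142, -0.0, 1.632]
wrist_force: [0.7, 0.1, -0.6]
finger_gap: 75.2
finger_force: 0.0
clock: 26.3
eef_pos: [733.3, 384.7, 206.2]
eef_rot: [-3.141, 0.0, 1.632]
wrist_force: [62.2, 31.9, 56.6]
finger_gap: 94.0
finger_force: 0.0
scene low under [[185.3, 278.0], [202.6, 289.8]]
scene low top [[187.4, 273.7], [204.8, 285.4]]
scene up under [[156.2, 274.7], [174.1, 287.4]]
scene up top [[158.5, 270.0], [176.4, 282.6]]
scene 150 93 [206.8 291.8] [[211.39999389648438, 283.6000061035156], [199.89999389648438, 292.6000061035156], [199.89999389648438, 296.3999938964844], [211.39999389648438, 296.3999938964844]]
scene 150 425 [180.2 279.1] [[158.89999389648438, 272.1000061035156], [161.10000610351562, 276.1000061035156], [174.89999389648438, 286.1000061035156], [189.10000610351562, 285.3999938964844], [202.60000610351562, 287.8999938964844], [204.39999389648438, 286.1000061035156], [201.89999389648438, 282.10
[... 647 characters left out ...]
172.60000610351562, 283.6000061035156], [175.60000610351562, 282.8999938964844], [175.39999389648438, 285.6000061035156], [177.89999389648438, 282.6000061035156], [204.10000610351562, 284.3999938964844], [189.10000610351562, 278.3999938964844], [186.89999389648438, 273.1000061035156], [161.89999389648438, 269.8999938964844]]
scene 190 64 [201.5 268.5] [[190.39999389648438, 264.1000061035156], [200.89999389648438, 271.3999938964844], [211.39999389648438, 272.6000061035156], [203.39999389648438, 265.3999938964844]]
top low under [[213.7, 170.0], [214.4, 187.4]]
top low top [[215.5, 169.2], [216.2, 186.7]]
top up under [[190.6, 166.3], [191.1, 184.4]]
top up top [[192.3, 165.4], [192.9, 183.6]]
```

I gave the sideways retreat the wrong sign, so the tool went towards the back of the bench. I back off at once.

```bash
python3 -c "
from cell import manip
s=manip.read_state();print(s['wrist_force'],s['joints'].round(2),s['qd'].round(3),s['eef_pos'])"
python3 -m creep '[[1,[0,-3,0],0],[1,[0,-7,0],0],[1,[0,-12,0],0],[1,[0,-17,0],0],[1,[0,-22,0],0],[1,[0,-22,0],0]]' 8
python3 -c "
from cell import manip
s=manip.read_state();print(s['wrist_force'],s['joints'].round(2),s['eef_pos'])"
```

```text
[ 0.57911268  0.2609376  -1.95223547] [ 0.44  1.13  0.24 -0.    1.79  0.38] [ 0.02  -0.073 -0.075  0.003 -0.064  0.01 ] [731.98937862 383.22357788 196.1192246 ]
clock: 27.0
eef_pos: [511.8, 372.1, 208.3]
eef_rot: [3.136, -0.003, 1.632]
wrist_force: [0.7, 1.1, 0.2]
finger_gap: 94.3
finger_force: 0.0
[0.66862736 1.1400335  0.2047308 ] [ 0.57  0.49  1.28 -0.    1.36  0.51] [511.82868669 372.14557485 208.30653346]
```

The force was back near zero at rest, so the peak came from stopping at full stretch and not from a press. The plate's scene corners match the expected seat within about 3 px. Next I check its centring against the rack in the same top image.

```bash
cat > cen.py <<'E'
from rk import *
import sys
t=shot("top","cen"+sys.argv[1]).max(2).astype(float)
def seg(c0,c1,lev):
    w=t[158:196,c0:c1].mean(1); i=np.where(w>lev)[0]; 
    a,b=i[0],i[-1]
    f=lambda i,j:(lev-w[i])/(w[j]-w[i])*(j-i)+i
    return 158+(f(a-1,a) if a>0 else a),158+(f(b,b+1) if b<len(w)-1 else b)
for a in sys.argv[2:]:
    c0,c1,lev,z=map(float,a.split(",")); r=seg(int(c0),int(c1),lev)
    m=((c0+c1-1)/2,np.mean(r)); P=onplane("top",m,z); w=[onplane("top",(m[0],q),z)[0] for q in r]
    c,s=np.cos(np.radians(Y)),np.sin(np.radians(Y)); print(a,np.round(r,2),"mid",P[:2].round(1),"width",round(w[0]-w[1],1),"rack x,y",((P[:2]-O)@[c,s]).round(1),((P[:2]-O)@[-s,c]).round(1))
E
python3 cen.py 0 196,200,118,62 200,206,118,50 206,211,118,37 219,225,90,31 235,241,90,31 251,258,90,31
python3 pl.py h2 64 | grep -v "under\|low top\|up top"
python3 - <<'E'
import cv2
t=cv2.imread("pics/cen0.png").max(2)
for r in range(160,194,2): print(r,t[r,188:262:2].tolist())
E
```

```text
196,200,118,62 [166.83 184.02] mid [596.7 378.4] width 53.2 rack x,y 102.6 0.0
200,206,118,50 [167.72 184.95] mid [596.9 366.4] width 53.8 rack x,y 90.6 0.6
206,211,118,37 [168.64 185.63] mid [597.6 352.9] width 53.5 rack x,y 77.1 0.7
219,225,90,31 [168.66 195.  ] mid [583.4 312.8] width 83.0 rack x,y 37.9 17.3
235,241,90,31 [165.67 195.  ] mid [587. 264.] width 92.6 rack x,y -11.0 16.7
251,258,90,31 [162.55 195.  ] mid [590.7 213.7] width 102.7 rack x,y -61.5 16.0
scene 150 82 [207.1 292. ] [[211.39999389648438, 284.1000061035156], [200.60000610351562, 292.6000061035156], [201.10000610351562, 296.3999938964844], [211.39999389648438, 296.3999938964844]]
scene 150 332 [179.  278.1] [[159.10000610351562, 272.3999938964844], [175.10000610351562, 285.8999938964844], [178.10000610351562, 282.6000061035156], [204.10000610351562, 284.3999938964844], [189.10000610351562, 278.3999938964844], [187.10000610351562, 273.1000061035156], [161.89999389648438, 269.8999938964844]]
scene 150 82 [202.4 267.7] [[211.39999389648438, 272.8999938964844], [203.39999389648438, 266.1000061035156], [211.3999938
[... 3240 characters left out ...]
 55, 67, 70, 77, 99, 101, 110, 120, 140, 141, 99, 104, 110, 111, 111, 116, 117, 117, 117, 117, 118, 117, 116, 117, 119, 119, 118, 118, 116, 118, 117, 118]
188 [33, 36, 31, 33, 46, 33, 65, 104, 106, 104, 105, 101, 80, 105, 112, 117, 117, 116, 118, 115, 118, 118, 118, 119, 117, 116, 116, 117, 118, 121, 117, 116, 116, 117, 117, 117, 118]
190 [50, 51, 47, 46, 46, 43, 39, 97, 118, 118, 116, 117, 115, 117, 118, 117, 118, 117, 116, 118, 114, 116, 118, 118, 118, 116, 118, 118, 117, 118, 117, 118, 117, 117, 116, 119, 118]
192 [54, 51, 55, 51, 48, 48, 38, 56, 111, 118, 115, 117, 116, 116, 117, 119, 118, 118, 115, 117, 115, 115, 118, 115, 117, 117, 117, 116, 119, 117, 119, 119, 119, 117, 119, 117, 117]
```

Plate0 sits at rack y ≈ 0 to 0.7 mm, square and seated. Next is plate1.

Run:
```python
from h import *
goto([435.9,270.7,100],112.9); goto([435.9,270.7,16],112.9)
```

```text
shift cm [-9.73 -8.29 10.82] roll -3.86 | at [512.  372.7 208.9] yaw 93.6 gap 93.7 t 27.1 j6 0.51
shift cm [-9.75 -8.33 19.22] roll -3.86 | at [512.  372.7 208.9] yaw 93.6 gap 93.7 t 27.1 j6 0.51
```

```bash
python3 -m creep '[[1,[-3,-2.5,0],-1],[1,[-6,-5,2],-2],[1,[-9.75,-8.3,5],-3.2],[1,[-9.75,-8.3,8],-3.86],[1,[-9.75,-8.3,11],-3.86],[1,[-9.75,-8.3,14],-3.86],[1,[-9.75,-8.3,17],-3.86],[1,[-9.75,-8.3,18.5],-3.86],[1,[-9.75,-8.3,19],-3.86],[1,[-9.75,-8.3,19],-3.86]]' 8
python3 -c "
from h import *
goto([435.9,270.7,17],112.9)"
```

```text
clock: 28.15
eef_pos: [438.5, 270.3, 16.8]
eef_rot: [3.138, -0.0, 1.969]
wrist_force: [-0.3, -0.8, 0.0]
finger_gap: 93.9
finger_force: 0.0
shift cm [ 0.13 -0.22 -0.02] roll -0.02 | at [438.5 270.3  16.8] yaw 112.8 gap 93.9 t 28.1 j6 0.08
```

```bash
python3 -m creep '[[1,[0.1,-0.2,0],0],[-1,[0.1,-0.2,0],0],[-1,[0.1,-0.2,0],0],[-1,[0.1,-0.2,0],0],[-1,[0.1,-0.2,0],0],[-1,[0.1,-0.2,0],0],[-1,[0.1,-0.2,0],0],[-1,[0.1,-0.2,0],0],[-1,[0.1,-0.2,0],0],[-1,[0.1,-0.2,0],0]]' 8
python3 -m creep '[[-1,[0,0,-0.8],0],[-1,[0,0,-1.6],0],[-1,[0,0,-2.5],0],[-1,[0,0,-4],0],[-1,[0,0,-6],0],[-1,[0,0,-8],0],[-1,[0,0,-9],0],[-1,[0,0,-9],0],[-1,[0,0,-9],0]]' 8
python3 -m creep '[[-1,[0,0,0],0],[-1,[0,0,0],0],[-1,[0,0,0],0],[-1,[0,0,0],0],[-1,[0,0,0],0],[-1,[0,0,0],0],[-1,[0,0,0],0],[-1,[0,0,0],0]]' 3
python3 pv.py k1; python3 rk.py 14 155 -0.7
```

```text
clock: 29.15
eef_pos: [435.2, 270.2, 16.7]
eef_rot: [3.138, -0.0, 1.969]
wrist_force: [1.5, 0.4, 2.6]
finger_gap: 55.9
finger_force: 8.0
clock: 30.05
eef_pos: [434.6, 269.9, 106.1]
eef_rot: [3.139, -0.0, 1.969]
wrist_force: [-0.4, -0.4, -1.0]
finger_gap: 55.9
finger_force: 8.0
clock: 30.85
eef_pos: [434.9, 270.0, 106.6]
eef_rot: [3.139, -0.0, 1.969]
wrist_force: [0.3, -0.2, -0.3]
finger_gap: 55.8
finger_force: 3.0
[434.8 270.1 106.6] 55.9 [ 0.4 -0.3 -1. ]
71 [266.8 271.8] [[257, 268], [256, 271], [259, 272], [263, 272], [266, 273], [270, 274], [273, 275], [277, 275], [279, 273], [275, 272], [272, 271], [268, 270], [265, 270], [261, 269], [258, 269]]
536 [315.5 262.2] [[318, 247], [313, 251], [308, 256], [302, 261], [297, 266], [302, 269], [307, 272], [313, 275], [318, 275], [324, 270], [328, 264], [328, 259], [328, 253], [324, 250], [318, 248]]
0 [[270.0, 247.0], [296.0, 253.0], [253.0, 274.0], [281.0, 281.0]]
20 [[270.0, 257.0], [296.0, 263.0], [253.0, 273.0], [281.0, 279.0]]
45 [[268.0, 271.0], [293.0, 277.0], [254.0, 270.0], [281.0, 276.0]]
90 [[259.0, 295.0], [285.0, 301.0], [255.0, 265.0], [283.0, 272.0]]
shift cm [-4.67 16.27 -4.8 ] roll 3.86 | at [434.8 270.1 106.6] yaw 112.8 gap 55.9 t 30.9 j6 0.09
```

```bash
python3 -m creep '[[-1,[0,0,0],0],[-1,[0,0,-2],0],[-1,[0,0,-4.8],0],[-1,[-1,3,-4.8],0.8],[-1,[-2,6,-4.8],1.6],[-1,[-3,9,-4.8],2.4],[-1,[-4,12,-4.8],3.2],[-1,[-4.67,14.5,-4.8],3.86],[-1,[-4.67,16.27,-4.8],3.86],[-1,[-4.67,16.27,-4.8],3.86],[-1,[-4.67,16.27,-4.8],3.86],[-1,[-4.67,16.27,-4.8],3.86]]' 20
python3 rk.py 14 106 -0.7
```

```text
clock: 32.1
eef_pos: [602.2, 289.9, 155.0]
eef_rot: [3.14, -0.001, 1.632]
wrist_force: [0.3, 0.1, -0.1]
finger_gap: 55.5
finger_force: 20.0
shift cm [0.   0.06 4.9 ] roll 0.0 | at [602.2 289.9 155. ] yaw 93.5 gap 55.5 t 32.1 j6 0.33
```

```bash
python3 -m creep '[[-1,[0,0,0],0],[-1,[0,0,0],0],[-1,[0,0,0],0],[-1,[0,0,0],0],[-1,[0,0,0],0],[-1,[0,0.05,1.5],0],[-1,[0,0.05,3],0],[-1,[0,0.05,4],0],[-1,[0,0.05,4.6],0],[-1,[0,0.05,4.9],0],[-1,[0,0.05,4.9],0]]' 3
python3 - <<'E'
from rk import *
from m1 import blobs
im=shot("scene","k2"); p=manip.read_state()["eef_pos"]
c,s=np.cos(np.radians(93.5)),np.sin(np.radians(93.5)); u=np.array([c,s,0]);v=np.array([-s,c,0])
pr=[proj("scene",p+u*a+v*b+[0,0,z]) for a,b,z in((8,-28,0),(8,28,0),(-2,28,0),(8,-28,-78),(8,28,-78),(-2,28,-78))]; print(np.round(pr,1).tolist())
a=np.array(pr); x0,y0=(a.min(0)-8).astype(int); x1,y1=(a.max(0)+8).astype(int)
for th in(150,195):
  for A,ce,bx,k in blobs(im,(x0,y0,x1,y1),lambda c:c.min(2)>th,40,1900): print(th,round(A),ce.round(1),cv2.approxPolyDP(k.astype(np.float32),1.5,True)[:,0].round(1).tolist())
E
```

```text
clock: 33.2
eef_pos: [603.4, 290.1, 105.7]
eef_rot: [3.139, -0.001, 1.632]
wrist_force: [-0.4, 0.5, -1.3]
finger_gap: 56.0
finger_force: 3.0
[[192.7, 233.8], [210.9, 244.6], [214.7, 241.9], [199.2, 261.3], [216.6, 272.3], [220.2, 269.6]]
150 110 [221.3 254.7] [[227.39999389648438, 243.60000610351562], [215.60000610351562, 253.10000610351562], [217.39999389648438, 272.3999938964844], [215.89999389648438, 259.1000061035156], [227.39999389648438, 260.6000061035156], [220.60000610351562, 254.10000610351562], [227.39999389648438, 250.60000610351562]]
150 82 [202.9 239.7] [[193.39999389648438, 234.89999389648438], [210.39999389648438, 246.10000610351562], [211.10000610351562, 241.39999389648438], [196.60000610351562, 233.60000610351562]]
195 56 [202.8 239.3] [[193.60000610351562, 235.10000610351562], [208.60000610351562, 244.60000610351562], [211.10000610351562, 243.10000610351562], [196.60000610351562, 233.89999389648438]]
```

```bash
python3 -m creep '[[-1,[0,-0.1,0.3],0],[-1,[0,-0.1,0.6],0],[-1,[0.15,-0.1,0.9],0],[-1,[0.3,-0.1,1.2],0],[-1,[0.5,-0.1,1.5],0],[-1,[0.7,-0.1,1.8],0],[-1,[0.7,-0.1,1.8],0],[-1,[0.7,-0.1,1.8],0]]' 3
python3 -m creep '[[-1,[0.5,0,0],0],[-1,[1,0,0],0],[-1,[1.5,0,0.15],0],[-1,[2,0,0.3],0],[-1,[2.5,0,0.5],0],[-1,[3,0,0.75],0],[-1,[3.5,0,1.0],0],[-1,[3.5,0,1.0],0]]' 3
python3 -m creep '[[-1,[0.2,0,0.3],0],[-1,[0.2,0,0.6],0],[-1,[0,0,0.9],0],[-1,[-0.1,0,1.0],0],[-1,[-0.1,0,1.0],0]]' 3
python3 pl.py k3 16 | grep scene
```

```text
clock: 34.05
eef_pos: [602.0, 297.1, 87.8]
eef_rot: [3.139, -0.001, 1.632]
wrist_force: [-0.1, 0.2, 1.9]
finger_gap: 56.2
finger_force: 3.0
clock: 34.85
eef_pos: [599.7, 332.6, 77.5]
eef_rot: [3.14, -0.001, 1.633]
wrist_force: [0.1, -0.1, -1.3]
finger_gap: 56.2
finger_force: 3.0
clock: 35.35
eef_pos: [600.2, 330.7, 68.1]
eef_rot: [3.139, -0.001, 1.632]
wrist_force: [1.4, -1.1, 2.9]
finger_gap: 56.0
finger_force: 3.0
scene low under [[203.0, 265.3], [220.3, 276.3]]
scene low top [[205.0, 261.2], [222.3, 272.0]]
scene up under [[176.5, 261.0], [194.4, 272.8]]
scene up top [[178.7, 256.5], [196.7, 268.1]]
scene 150 106 [224.4 278.6] [[229.39999389648438, 269.8999938964844], [214.89999389648438, 283.3999938964844], [229.39999389648438, 283.3999938964844]]
scene 150 104 [215.3 267.2] [[205.39999389648438, 271.6000061035156], [223.10000610351562, 269.8999938964844], [224.60000610351562, 266.1000061035156], [208.60000610351562, 262.3999938964844], [210.10000610351562, 269.3999938964844]]
scene 150 184 [190.2 264.1] [[179.60000610351562, 258.1000061035156], [179.10000610351562, 262.100006103
[... 396 characters left out ...]
0351562], [227.89999389648438, 249.89999389648438], [227.60000610351562, 247.60000610351562], [222.10000610351562, 247.60000610351562], [216.39999389648438, 252.89999389648438], [206.10000610351562, 252.39999389648438], [211.89999389648438, 255.10000610351562], [211.89999389648438, 258.1000061035156], [214.60000610351562, 259.8999938964844], [216.60000610351562, 258.1000061035156]]
scene 190 102 [190.6 262.5] [[179.89999389648438, 258.8999938964844], [194.60000610351562, 269.3999938964844], [198.39999389648438, 268.1000061035156], [197.39999389648438, 265.1000061035156], [191.60000610351562, 263.1000061035156], [196.60000610351562, 262.1000061035156], [195.89999389648438, 257.8999938964844]]
```

Run:
```python
from rk import *
for uv,y in(((224.6,266.1),28),((223.1,269.9),28),((208.6,262.4),-28),((179.6,258.1),-28),((179.1,262.1),-28),((194.6,269.4),28)): print(uv,y,onry(uv,y))
a=cv2.imread("pics/k3scene.png").max(2)
for r in range(252,282,2): print(r,a[r,172:234:2].tolist())
# same for plate0 seated
```

```text
(224.6, 266.1) 28 [ 0.4 30. ]
(223.1, 269.9) 28 [ 5.9 23. ]
(208.6, 262.4) -28 [0.7 9. ]
(179.6, 258.1) -28 [64.6 70.5]
(179.1, 262.1) -28 [67.9 61.8]
(194.6, 269.4) 28 [70.5 76.2]
252 [37, 55, 159, 140, 50, 34, 34, 32, 71, 58, 36, 37, 139, 135, 131, 129, 129, 147, 147, 192, 195, 51, 32, 199, 211, 212, 215, 166, 59, 81, 123]
254 [34, 47, 52, 139, 82, 34, 33, 33, 42, 33, 43, 54, 144, 139, 130, 129, 145, 132, 87, 165, 196, 210, 210, 209, 210, 181, 93, 56, 57, 55, 59]
256 [51, 32, 29, 147, 102, 34, 34, 32, 107, 53, 60, 59, 129, 140, 128, 128, 148, 150, 91, 76, 152, 171, 216, 210, 210, 199, 117, 66, 55, 56, 56]
258 [45, 40, 50, 143, 145, 42, 85, 140, 205, 230, 237, 236, 207, 139, 131, 143, 150, 150, 128, 109, 184, 169, 160, 175, 213, 211, 210, 197, 85, 58, 57]
260 [34, 51, 55, 53, 183, 237, 244, 244, 244, 244, 245, 245, 242, 139, 145, 149, 150, 151, 160, 99, 113, 139, 93, 102, 138, 145, 155, 172, 211, 201, 73]
262 [56, 55, 54, 49, 171, 169, 203, 245, 246, 246, 217, 150, 223, 142, 149, 149, 151, 148, 153, 101, 61, 83, 115, 83, 59, 65, 81, 81, 108, 129, 143]
264 [57, 58, 49, 28, 83, 166, 1
[... 610 characters left out ...]
 49, 76, 175, 164, 144, 139, 147, 150, 152, 152, 124, 115, 103, 76, 65, 64, 75, 61, 108, 210, 209, 209]
274 [142, 242, 242, 234, 146, 107, 107, 112, 103, 50, 181, 148, 137, 126, 127, 139, 90, 98, 113, 115, 114, 114, 111, 80, 62, 61, 187, 210, 208, 209, 211]
276 [236, 68, 98, 215, 174, 99, 91, 109, 97, 106, 111, 65, 70, 124, 133, 118, 60, 56, 56, 57, 61, 66, 70, 57, 86, 195, 211, 210, 211, 210, 210]
278 [131, 138, 223, 94, 235, 234, 149, 62, 106, 62, 53, 87, 72, 59, 106, 127, 122, 83, 55, 57, 59, 57, 53, 71, 211, 212, 211, 210, 212, 212, 210]
280 [169, 157, 109, 112, 111, 111, 152, 244, 236, 110, 106, 106, 109, 93, 60, 71, 126, 138, 73, 59, 55, 54, 103, 114, 209, 213, 212, 212, 212, 211, 208]
```

```bash
python3 -m creep '[[-0.1,[0,0,0],0],[0.25,[0,0,0],0],[0.3,[0,0,0],0],[0.4,[0,0,0],0],[0.5,[0,0,0],0],[0.5,[0,0,0],0],[0.6,[0,0,0],0],[0.6,[0,0,0],0]]' 3
python3 -m creep '[[0.6,[0,0,-2],0],[0.6,[0,0,-5],0],[0.8,[0,0,-9],0],[1,[0,0,-12],0],[1,[0,-3,-14],0],[1,[0,-8,-14],0],[1,[0,-13,-14],0],[1,[0,-16,-14],0],[1,[0,-16,-14],0]]' 8
python3 pl.py k4 16; python3 cen.py 1 212,216,118,62 216,222,118,50 222,227,118,37
```

```text
clock: 36.25
eef_pos: [600.0, 331.0, 68.0]
eef_rot: [3.139, -0.001, 1.632]
wrist_force: [-0.6, -1.0, 0.4]
finger_gap: 75.3
finger_force: 0.0
clock: 37.15
eef_pos: [437.4, 321.2, 208.5]
eef_rot: [3.139, -0.002, 1.634]
wrist_force: [-0.4, 0.1, 0.4]
finger_gap: 93.9
finger_force: 0.0
scene low under [[203.0, 265.3], [220.3, 276.3]]
scene low top [[205.0, 261.2], [222.3, 272.0]]
scene up under [[176.5, 261.0], [194.4, 272.8]]
scene up top [[178.7, 256.5], [196.7, 268.1]]
scene 150 178 [177.7 278.3] [[167.60000610351562, 270.8999938964844], [167.60000610351562, 278.6000061035156], [173.10000610351562, 283.3999938964844], [198.39999389648438, 283.3999938964844], [181.39999389648438, 277.6000061035156], [177.10000610351562, 271.8999938964844]]
scene 150 260 [200.9 264.2] [[181.10000610351562, 258.1000061035156], [197.89999389648438, 270.1000061035156], [224.10000610351562, 269.8999938964844], [209.10000610351562, 264.1000061035156], [203.10000610351562, 258.8999938964844]]
scene 190 128 [177.7 277.7] [[167.60000610351562, 271.3999938964844], [167.60000610351562, 275.6000061035156], [176.899
[... 827 characters left out ...]
6.10000610351562], [211.89999389648438, 182.60000610351562], [234.39999389648438, 184.39999389648438], [227.10000610351562, 175.89999389648438], [230.89999389648438, 167.89999389648438]]
top 130 273 [220.1 175.3] [[211.39999389648438, 166.39999389648438], [212.10000610351562, 182.10000610351562], [233.89999389648438, 183.89999389648438], [229.39999389648438, 181.60000610351562], [226.60000610351562, 176.39999389648438], [228.60000610351562, 168.39999389648438]]
212,216,118,62 [165.74 186.11] mid [594.1 330.7] width 63.0 rack x,y 55.1 5.6
216,222,118,50 [166.35 183.52] mid [600.1 318.4] width 53.7 rack x,y 42.5 0.3
222,227,118,37 [166.88 184.01] mid [601.8 304.3] width 54.1 rack x,y 28.3 -0.5
```

Plate1 is seated. Next is plate2.

Run:
```python
from m1 import *
for n,b in(("scene",(280,240,345,290)),("top",(265,210,310,250))):
  for A,c,_,k in blobs(shot(n,"m_"+n),b,lambda c:c.min(2)>(185 if n=="scene" else 120),80,3000): print(n,round(A),rectinfo(n,k,10))
goto([444.2,146.9,17],93.8)
```

```text
scene 569 (array([446.1, 119.5]), array([77.8, 54.9]), -86.1)
top 430 (array([446. , 118.4]), array([79.2, 55.5]), -86.2)
shift cm [-17.42  -0.76  19.02] roll -0.07 | at [440.8 321.  207.4] yaw 93.5 gap 93.7 t 37.4 j6 0.5
```

```bash
python3 -m creep '[[1,[-3,-0.3,0],0],[1,[-7,-0.7,0],0],[1,[-11,-0.7,3],0],[1,[-15,-0.7,6],0],[1,[-17.4,-0.7,9],0],[1,[-17.4,-0.7,13],0],[1,[-17.4,-0.7,16.5],0],[1,[-17.4,-0.7,18.4],0],[1,[-17.4,-0.7,18.9],0],[1,[-17.4,-0.7,18.9],0],[1,[-17.4,-0.7,18.9],0]]' 8
python3 -c "
from h import *
goto([444.2,146.9,17],93.8)"
python3 -m creep '[[1,[0,0,0],0],[-1,[0,0,0],0],[-1,[0,0,0],0],[-1,[0,0,0],0],[-1,[0,0,0],0],[-1,[0,0,0],0],[-1,[0,0,0],0],[-1,[0,0,0],0],[-1,[0,0,0],0],[-1,[0,0,0],0],[-1,[0,0,0],0]]' 8
python3 -m creep '[[-1,[0,0,-0.8],0],[-1,[0,0,-1.6],0],[-1,[0,0,-2.5],0],[-1,[0,0,-4],0],[-1,[0,0,-6],0],[-1,[0,0,-8],0],[-1,[0,0,-9],0],[-1,[0,0,-9],0],[-1,[0,0,-9],0]]' 8
python3 -m creep '[[-1,[0,0,0],0],[-1,[0,0,0],0],[-1,[0,0,0],0],[-1,[0,0,0],0],[-1,[0,0,0],0],[-1,[0,0,0],0],[-1,[0,0,0],0],[-1,[0,0,0],0]]' 3
python3 pv.py m1; python3 rk.py -34 155 -0.7
```

```text
clock: 38.5
eef_pos: [444.9, 147.3, 19.3]
eef_rot: [3.138, -0.001, 1.632]
wrist_force: [-0.2, 0.0, 0.3]
finger_gap: 94.0
finger_force: 0.0
shift cm [-0.03 -0.07  0.23] roll -0.06 | at [444.9 147.3  19.3] yaw 93.5 gap 94.0 t 38.5 j6 0.18
clock: 39.6
eef_pos: [444.1, 147.2, 18.5]
eef_rot: [3.139, -0.001, 1.632]
wrist_force: [0.7, 0.6, 1.1]
finger_gap: 55.9
finger_force: 8.0
clock: 40.5
eef_pos: [443.6, 147.0, 108.0]
eef_rot: [3.139, -0.001, 1.632]
wrist_force: [0.9, -0.1, -1.9]
finger_gap: 55.9
finger_force: 8.0
clock: 41.3
eef_pos: [443.9, 147.1, 108.4]
eef_rot: [3.139, -0.001, 1.632]
wrist_force: [0.0, 0.1, -0.4]
finger_gap: 55.9
finger_force: 3.0
[443.9 147.1 108.4] 55.9 [-0.   0.7 -2.1]
48 [307.4 237. ] [[298, 232], [299, 234], [301, 235], [304, 237], [307, 238], [310, 239], [312, 241], [315, 242], [317, 240], [314, 239], [311, 238], [309, 236], [306, 235], [303, 234], [300, 233]]
184 [283.  229.5] [[282, 223], [279, 225], [277, 226], [274, 229], [273, 231], [276, 234], [280, 235], [284, 235], [287, 235], [291, 233], [291, 230], [291, 227], [290, 224], [286, 223]]
220 [254.8 211. ] [[251, 201], [249, 204], [249, 207], [249, 211], [249, 215], [249, 219], [251, 220], [255, 220], [258, 218], [262, 216], [262, 212], [262, 208], [262, 204], [258, 203], [254, 202]]
62 [363.4 186.4] [[355, 184], [357, 185], [359, 187], [362, 188], [364, 190], [367, 191], [368, 191], [368, 189], [368, 186], [368, 184], [366, 184], [363, 184], [361, 184], [358, 184], [356, 184]]
0 [[318.0, 217.0], [339.0, 227.0], [295.0, 236.0], [316.0, 246.0]]
20 [[317.0, 226.0], [337.0, 236.0], [295.0, 234.0], [317.0, 245.0]]
45 [[313.0, 238.0], [333.0, 248.0], [296.0, 232.0], [317.0, 242.0]]
90 [[300.0, 256.0], [320.0, 267.0], [299.0, 228.0], [320.0, 239.0]]
shift cm [ 8.5  16.75 -4.61] roll 0.0 | at [443.9 147.1 108.4] yaw 93.5 gap 55.9 t 41.4 j6 0.18
```

```bash
python3 -m creep '[[-1,[0,0,0],0],[-1,[0,0,-2],0],[-1,[0,0,-4.7],0],[-1,[1.7,3,-4.7],0],[-1,[3.4,6,-4.7],0],[-1,[5.1,9,-4.7],0],[-1,[6.8,12,-4.7],0],[-1,[8.5,14.8,-4.7],0],[-1,[8.5,16.75,-4.7],0],[-1,[8.5,16.75,-4.7],0],[-1,[8.5,16.75,-4.7],0],[-1,[8.5,16.75,-4.7],0]]' 20
python3 -m creep '[[-1,[0,0,0],0],[-1,[0,0,0],0],[-1,[0,0,0],0],[-1,[0,0,0],0],[-1,[0,0,0],0],[-1,[0,0,1.5],0],[-1,[0,0,3],0],[-1,[0,0,4],0],[-1,[0,0,4.6],0],[-1,[0,0,4.9],0],[-1,[0,0,4.9],0]]' 3
python3 rk.py -34 106 -0.7
python3 - <<'E'
from rk import *
from m1 import blobs
im=shot("scene","n2"); p=manip.read_state()["eef_pos"]
c,s=np.cos(np.radians(93.5)),np.sin(np.radians(93.5)); u=np.array([c,s,0]);v=np.array([-s,c,0])
pr=[proj("scene",p+u*a+v*b+[0,0,z]) for a,b,z in((8,-28,0),(8,28,0),(-2,28,0),(8,-28,-79),(8,28,-79))]; print(np.round(pr,1).tolist())
a=np.array(pr); x0,y0=(a.min(0)-8).astype(int); x1,y1=(a.max(0)+8).astype(int)
for A,ce,bx,k in blobs(im,(x0,y0,x1,y1),lambda c:c.min(2)>195,30,1900): print(round(A),ce.round(1),cv2.approxPolyDP(k.astype(np.float32),1.5,True)[:,0].round(1).tolist())
E
```

```text
clock: 42.55
eef_pos: [605.2, 241.9, 156.0]
eef_rot: [3.139, -0.001, 1.632]
wrist_force: [-0.2, 0.1, -0.9]
finger_gap: 55.5
finger_force: 20.0
clock: 43.65
eef_pos: [605.8, 242.1, 106.6]
eef_rot: [3.139, -0.001, 1.632]
wrist_force: [-0.2, 0.2, -0.9]
finger_gap: 56.2
finger_force: 3.0
shift cm [-0.   -0.    0.06] roll 0.0 | at [605.8 242.1 106.6] yaw 93.5 gap 56.2 t 43.6 j6 0.26
[[210.8, 222.2], [228.8, 232.1], [232.4, 229.7], [216.2, 249.6], [233.5, 259.9]]
36 [221.3 223. ] [[213.39999389648438, 219.39999389648438], [228.39999389648438, 227.89999389648438], [228.10000610351562, 225.10000610351562], [216.39999389648438, 218.89999389648438]]
```

```bash
python3 -m creep '[[-1,[-0.4,0,-0.3],0],[-1,[-0.4,0,-0.3],0],[-1,[-0.3,0,0.2],0],[-1,[-0.1,0,0.6],0],[-1,[0.1,0,0.9],0],[-1,[0.3,0,1.2],0],[-1,[0.5,0,1.5],0],[-1,[0.7,0,1.8],0],[-1,[0.7,0,1.8],0],[-1,[0.7,0,1.8],0]]' 3
python3 -m creep '[[-1,[0.5,0,0],0],[-1,[1,0,0],0],[-1,[1.5,0,0.15],0],[-1,[2,0,0.3],0],[-1,[2.5,0,0.5],0],[-1,[3,0,0.75],0],[-1,[3.5,0,1.0],0],[-1,[3.5,0,1.0],0]]' 3
python3 - <<'E'
from rk import *
a=shot("scene","n3").max(2); print(manip.read_state()["eef_pos"])
for r,z,nm in((-32,12,"low under"),(-39,19.1,"low top"),(24.6,68.6,"up under"),(17.5,75.7,"up top")):
    c,s=np.cos(np.radians(93.5)),np.sin(np.radians(93.5)); u=np.array([c,s,0]);v=np.array([-s,c,0])
    print(nm,[proj("scene",np.array([*O,0])+u*r+v*b+[0,0,z]).round(1).tolist() for b in(-28,28)])
print(list(range(190,252,2)))
for r in range(234,272,2): print(r,a[r,190:252:2].tolist())
E
```

```text
clock: 44.7
eef_pos: [605.3, 249.3, 88.4]
eef_rot: [3.14, -0.001, 1.632]
wrist_force: [-1.2, -0.1, -1.1]
finger_gap: 56.2
finger_force: 3.0
clock: 45.5
eef_pos: [602.9, 284.7, 78.2]
eef_rot: [3.14, -0.001, 1.633]
wrist_force: [0.1, -1.1, -1.4]
finger_gap: 55.8
finger_force: 3.0
[603.05545931 284.35597164  78.38990705]
low under [[219.5, 253.4], [236.6, 263.7]]
low top [[221.4, 249.5], [238.6, 259.6]]
up under [[195.4, 248.3], [213.2, 259.2]]
up top [[197.5, 244.0], [215.3, 254.8]]
[190, 192, 194, 196, 198, 200, 202, 204, 206, 208, 210, 212, 214, 216, 218, 220, 222, 224, 226, 228, 230, 232, 234, 236, 238, 240, 242, 244, 246, 248, 250]
234 [29, 33, 135, 79, 34, 43, 175, 227, 230, 234, 227, 154, 133, 135, 128, 125, 127, 154, 62, 58, 56, 56, 59, 43, 175, 204, 205, 204, 205, 204, 204]
236 [35, 43, 141, 98, 31, 28, 84, 136, 194, 230, 233, 221, 135, 108, 129, 125, 139, 83, 59, 57, 56, 56, 40, 173, 205, 205, 205, 207, 205, 202, 201]
238 [37, 54, 124, 139, 29, 26, 26, 85, 130, 153, 221, 232, 139, 135, 121, 124, 146, 160, 61, 59, 55, 33, 174, 203, 205, 205, 206, 156, 196, 176, 203]
240 [33, 45
[... 1659 characters left out ...]
, 124, 83, 56, 63, 76, 73, 95, 109, 133, 106, 65, 63, 186, 207, 203, 204, 204, 205]
264 [207, 149, 110, 210, 130, 225, 139, 63, 50, 101, 78, 48, 76, 111, 126, 111, 63, 54, 54, 54, 55, 74, 63, 113, 204, 206, 205, 201, 201, 203, 205]
266 [176, 163, 152, 109, 110, 143, 234, 235, 110, 110, 110, 108, 109, 108, 110, 117, 128, 105, 54, 58, 72, 63, 140, 204, 205, 207, 203, 203, 202, 202, 204]
268 [157, 163, 167, 161, 126, 105, 105, 105, 105, 104, 104, 106, 107, 107, 230, 231, 110, 115, 58, 54, 59, 185, 205, 204, 204, 206, 206, 204, 203, 204, 204]
270 [48, 77, 166, 164, 167, 135, 135, 135, 134, 135, 136, 135, 133, 134, 176, 182, 182, 190, 53, 73, 199, 202, 201, 202, 204, 205, 205, 206, 205, 206, 206]
```

Run:
```python
from rk import *
print("TCP rack x",(manip.read_state()["eef_pos"][:2]-O)@[np.cos(np.radians(Y)),np.sin(np.radians(Y))])
for uv,y in(((201.5,234),-28),((205,233),-28),((232,262),28),((230,262),28),((232,257),28)): print(uv,y,onry(uv,y))
```

```text
TCP rack x 8.33700036317909
(201.5, 234) -28 [ 2.9 93.4]
(205, 233) -28 [-5.9 90.3]
(232, 262) 28 [-20.4  26.1]
(230, 262) 28 [-15.2  30.1]
(232, 257) 28 [-22.6  39.3]
```

```bash
python3 -m creep '[[-1,[0,0,0],0],[-1,[0,0,0],0],[-1,[0.3,0,0.1],0],[-1,[0.6,0,0.25],0],[-1,[0.9,0,0.4],0],[-1,[1.2,0,0.6],0],[-1,[1.2,0,0.6],0],[-1,[0.9,0,0.9],0],[-1,[0.6,0,1.2],0],[-1,[0.6,0,1.2],0]]' 5
python3 - <<'E'
from rk import *
a=shot("scene","n4").max(2); st=manip.read_state(); print(st["eef_pos"],st["wrist_force"],st["finger_gap"])
print(list(range(190,252,2)))
for r in range(234,268,2): print(r,a[r,190:252:2].tolist())
E
```

```text
clock: 46.55
eef_pos: [602.8, 289.4, 66.3]
eef_rot: [3.14, -0.001, 1.631]
wrist_force: [0.3, -1.2, -1.4]
finger_gap: 56.1
finger_force: 5.0
[602.94536919 289.65472626  66.57800198] [-0.01089496  0.42715314 -1.23691077] 55.83100458104494
[190, 192, 194, 196, 198, 200, 202, 204, 206, 208, 210, 212, 214, 216, 218, 220, 222, 224, 226, 228, 230, 232, 234, 236, 238, 240, 242, 244, 246, 248, 250]
234 [72, 136, 68, 32, 33, 33, 71, 37, 42, 94, 81, 100, 137, 136, 125, 140, 126, 126, 125, 126, 125, 154, 64, 43, 176, 206, 206, 206, 206, 205, 206]
236 [34, 139, 99, 32, 32, 46, 232, 110, 56, 68, 83, 133, 137, 132, 118, 63, 120, 125, 126, 125, 98, 58, 40, 175, 207, 206, 207, 209, 207, 203, 203]
238 [38, 129, 138, 32, 32, 210, 220, 224, 229, 49, 30, 136, 136, 132, 102, 81, 125, 126, 153, 62, 56, 35, 177, 205, 208, 206, 208, 159, 198, 176, 206]
240 [35, 139, 137, 48, 29, 99, 194, 214, 224, 229, 125, 143, 136, 132, 128, 129, 126, 164, 186, 54, 31, 192, 204, 205, 208, 207, 156, 104, 125, 162, 197]
242 [51, 78, 136, 68, 28, 27, 47, 147, 214, 221, 226, 158, 133, 134, 128, 126, 142, 82, 156, 188, 208, 205
[... 1125 characters left out ...]
 164, 136, 147, 147, 147, 144, 101, 117, 148, 156, 169, 139, 93, 81, 64, 77, 207, 209, 207]
260 [232, 240, 239, 143, 106, 105, 106, 106, 105, 108, 159, 142, 138, 136, 143, 146, 147, 118, 107, 92, 92, 141, 154, 128, 72, 61, 186, 209, 208, 207, 206]
262 [148, 149, 141, 160, 230, 95, 67, 90, 107, 86, 89, 105, 119, 134, 134, 117, 66, 76, 74, 96, 111, 111, 112, 67, 64, 188, 209, 205, 206, 205, 207]
264 [209, 236, 145, 181, 131, 235, 141, 63, 50, 103, 79, 49, 77, 122, 130, 113, 64, 54, 55, 55, 57, 67, 64, 114, 207, 208, 207, 204, 203, 205, 207]
266 [177, 176, 153, 111, 111, 111, 236, 238, 149, 112, 111, 110, 109, 110, 111, 118, 129, 105, 56, 59, 55, 62, 141, 206, 208, 208, 205, 204, 204, 203, 205]
```

```bash
python3 -m creep '[[-1,[0.3,0,0.1],0],[-1,[0.6,0,0.25],0],[-1,[0.9,0,0.45],0],[-1,[1.2,0,0.7],0],[-1,[1.2,0,0.7],0],[-1,[1.2,0,0.7],0]]' 5
python3 - <<'E'
from rk import *
a=shot("scene","n5").max(2); st=manip.read_state(); print(st["eef_pos"],st["wrist_force"],st["finger_gap"])
print(list(range(190,252,2)))
for r in range(234,266,2): print(r,a[r,190:252:2].tolist())
print(onry((199,238),-28))
E
```

```text
clock: 47.2
eef_pos: [602.2, 302.2, 59.8]
eef_rot: [3.139, -0.001, 1.632]
wrist_force: [-0.0, -0.0, -0.6]
finger_gap: 55.7
finger_force: 5.0
[602.20916478 302.11604673  59.90813341] [-0.26983516  0.28981535 -1.45394009] 55.96709231409257
[190, 192, 194, 196, 198, 200, 202, 204, 206, 208, 210, 212, 214, 216, 218, 220, 222, 224, 226, 228, 230, 232, 234, 236, 238, 240, 242, 244, 246, 248, 250]
234 [28, 31, 37, 38, 37, 35, 34, 37, 37, 38, 39, 40, 36, 36, 39, 81, 123, 127, 126, 127, 127, 127, 127, 169, 180, 207, 209, 208, 208, 207, 208]
236 [33, 32, 36, 38, 37, 35, 121, 77, 67, 56, 38, 39, 36, 38, 111, 125, 137, 127, 127, 127, 127, 126, 96, 176, 209, 208, 209, 211, 209, 206, 204]
238 [38, 33, 36, 37, 37, 37, 118, 77, 72, 135, 71, 38, 71, 120, 127, 127, 127, 127, 127, 127, 141, 41, 178, 206, 209, 208, 210, 159, 200, 178, 207]
240 [59, 32, 33, 34, 37, 37, 93, 85, 77, 131, 137, 128, 127, 134, 127, 127, 126, 127, 126, 85, 30, 194, 206, 206, 210, 210, 158, 104, 126, 163, 199]
242 [81, 33, 32, 195, 230, 115, 34, 57, 126, 140, 138, 132, 96, 80, 127, 127, 127, 127, 150, 190, 209, 206, 208, 209, 2
[... 990 characters left out ...]
8, 148, 190, 162, 172, 185, 224, 236, 202, 57, 66, 107, 131, 93, 65, 65, 192, 207]
258 [224, 143, 112, 63, 56, 54, 52, 58, 64, 43, 144, 146, 147, 149, 148, 135, 147, 151, 140, 161, 168, 183, 209, 96, 94, 82, 64, 78, 209, 211, 209]
260 [241, 234, 145, 108, 106, 107, 107, 106, 106, 110, 134, 138, 147, 148, 147, 150, 110, 113, 109, 127, 141, 156, 161, 106, 72, 63, 187, 211, 210, 209, 208]
262 [151, 242, 142, 133, 109, 96, 68, 91, 109, 86, 106, 137, 147, 148, 147, 148, 74, 77, 74, 98, 113, 132, 104, 68, 64, 190, 210, 206, 207, 208, 208]
264 [164, 158, 230, 214, 130, 123, 103, 67, 50, 103, 98, 138, 146, 148, 147, 148, 78, 55, 56, 54, 57, 69, 65, 115, 208, 211, 209, 205, 205, 206, 208]
[10.8 87.7]
```

```bash
python3 -m creep '[[-0.1,[0,0,0],0],[0.25,[0,0,0],0],[0.3,[0,0,0],0],[0.4,[0,0,0],0],[0.5,[0,0,0],0],[0.5,[0,0,0],0],[0.6,[0,0,0],0],[0.6,[0,0,0],0]]' 3
python3 -m creep '[[0.6,[0,0,-2],0],[0.6,[0,0,-5],0],[0.8,[0,0,-9],0],[1,[0,0,-12],0],[1,[0,-3,-15],0],[1,[0,-8,-15],0],[1,[0,-13,-15],0],[1,[0,-17,-15],0],[1,[0,-20,-15],0],[1,[0,-20,-15],0]]' 8
python3 pl.py q1 -32 | grep -v " 190\| 130"; python3 cen.py 2 197,204,125,55 204,211,125,40 212,218,125,56 218,225,125,42 228,234,125,56 234,242,125,42; python3 chips.py q2
python3 - <<'E'
from m1 import *
t=cv2.imread("pics/top_q2.png")
for A,c,bx,k in blobs(t,(185,155,262,195),lambda c:c.min(2)>128,60,1500): print(round(A),c.round(1),cv2.minAreaRect((k*4).astype(np.float32)))
E
```

```text
clock: 48.05
eef_pos: [602.3, 302.1, 60.0]
eef_rot: [3.139, -0.001, 1.632]
wrist_force: [0.6, 1.0, -0.2]
finger_gap: 75.2
finger_force: 0.0
clock: 49.05
eef_pos: [399.9, 289.7, 210.2]
eef_rot: [3.139, -0.002, 1.634]
wrist_force: [0.1, 0.3, -0.5]
finger_gap: 94.0
finger_force: 0.0
scene low under [[219.5, 253.4], [236.6, 263.7]]
scene low top [[221.4, 249.4], [238.6, 259.6]]
scene up under [[195.4, 248.3], [213.2, 259.2]]
scene up top [[197.5, 244.0], [215.3, 254.8]]
scene 150 164 [199.1 264.8] [[186.60000610351562, 257.8999938964844], [186.60000610351562, 262.3999938964844], [197.89999389648438, 270.3999938964844], [224.10000610351562, 269.6000061035156], [210.39999389648438, 268.6000061035156], [193.60000610351562, 258.1000061035156]]
scene 150 186 [215.8 251.5] [[198.10000610351562, 245.39999389648438], [211.39999389648438, 255.89999389648438], [217.89999389648438, 254.60000610351562], [237.89999389648438, 259.1000061035156], [217.89999389648438, 247.89999389648438], [200.10000610351562, 243.89999389648438]]
top low under [[244.5, 167.5], [245.5, 184.9]]
top low top [[246.4, 166.7]
[... 784 characters left out ...]
1] width 52.9 rack x,y 53.2 -0.5
218,225,125,42 [182.25 183.22] mid [577.7 312. ] width 3.0 rack x,y 37.5 23.0
228,234,125,56 [164.72 181.3 ] mid [603.6 281.2] width 51.7 rack x,y 5.1 -0.9
234,242,125,42 [165.72 182.21] mid [604.1 262.4] width 52.0 rack x,y -13.6 -0.2
top 39 [406.  230.3] [-86. -33.]
top 40 [396.1 229.2] [-86.  -3.]
top 34 [382.6 224.5] [-75.  38.]
scene 33 [388.5 201.4] [-82.  51.]
scene 33 [399.8 197.5] [-91.  14.]
scene 26 [406.7 193.4] [-92. -16.]
170 [199.8 176. ] ((801.0, 704.5), (70.0, 49.0), 90.0)
143 [215.9 174.7] ((866.0, 698.5), (68.0, 41.0), 90.0)
200 [234.9 173.9] ((947.3825073242188, 694.8350830078125), (91.36664581298828, 65.65091705322266), 8.004729270935059)
```

All three plates match their expected seats. Last, I check that the scraper still hangs, the vial and dish have not moved, and nothing is left on the board.

Run:
```python
from m1 import *
q=cv2.imread("pics/scene_q2.png").astype(int); c2=cv2.imread("pics/c2.png").astype(int); s0=cv2.imread("pics/scene0.png").astype(int)
def d(a,b,x0,y0,x1,y1): return int((abs(a-b)[y0:y1,x0:x1].max(2)>40).sum())
print("scraper vs just hung",d(q,c2,335,160,365,218)," vial",d(q,s0,362,236,382,264)," dish",d(q,s0,268,218,300,242))
t=cv2.imread("pics/top_q2.png").astype(int);t0=cv2.imread("pics/top0.png").astype(int)
print("top vial",d(t,t0,300,244,325,258)," dish",d(t,t0,284,172,308,194))
print("orange on board top",[(round(A),c.round(1)) for A,c,_,_ in blobs(t0.astype(np.uint8),(378,160,425,219),lambda c:c[...,2]-c[...,0]>25,3,300)],[(round(A),c.round(1)) for A,c,_,_ in blobs(t.astype(np.uint8),(378,160,425,219),lambda c:c[...,2]-c[...,0]>25,3,300)])
```

```text
scraper vs just hung 12  vial 0  dish 279
top vial 0  dish 0
orange on board top [(17, array([408.7, 209.6])), (16, array([385.7, 206.6])), (19, array([398.2, 206.2])), (17, array([409.5, 196.8])), (18, array([397. , 191.4])), (21, array([386.3, 188.9]))] []
```

```bash
python3 -c "
from cell import manip
print(manip.sign_off())"
```

```text
the job is handed in; nothing more can be done
None
```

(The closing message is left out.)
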